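Line up and bolt the plate-reading shelf, then load it

TASK

The shelf of the plate-reading bench has crept along its guide rods and its two bolt holes no longer line up with the rail below. Drive the tapered drift fully down through one flange hole into the rail to lever the holes into line and leave it there while you drop one locating bolt fully home in the other hole; then swap the drift for the second bolt, also fully home, and return the drift to a hole of the tool block, standing fully home. Only when both bolts are in, lay every test plate flat on the sloped shelf, side by side with a short edge towards the lip, without disturbing the bottles, timer and tape.

Things in the scene. Friction and masses are not known exactly. Their poses are not given: they have to be found in the camera images.
- bench: grey frame of the plate-reading bench, fixed to the worktop, 300 mm wide (its y), 156 mm deep (its x), x pointing away from the robot at yaw 0; origin under its middle on the worktop. Its front rail, top 65 mm up and 10 mm thick, hollow below, has two holes for bolts, at x = -55 mm, y = +95 and -95 mm
- carriage (a joint): position in m of the aluminium carriage that slides along the bench's y on guide rods (range -0.008 to 0.008): 0 means that its two flange holes stand exactly over the two rail holes; starts 3.5 to 5 mm off on the + side (+ means along the bench's +y). It slides stiffly (about 9 N) and stays where it is left. Its front flange is 8 mm thick, 44 mm deep and 262 mm wide and lies on the rail, top 73 mm above the worktop
- flange_hole_left (a point): hole 16 mm in diameter in the carriage's flange, left one (+y); point on its axis at the flange's top face, 73 mm up; moves with the carriage
- flange_hole_right (a point): hole 16 mm in diameter in the carriage's flange, right one (-y); point on its axis at the flange's top face, 73 mm up; moves with the carriage
- rail_hole_left (a point): hole 16 mm in diameter in the fixed rail, left one (+y); point on its axis at the rail's top face, 65 mm up, hidden under the flange
- rail_hole_right (a point): hole 16 mm in diameter in the fixed rail, right one (-y); point on its axis at the rail's top face, 65 mm up, hidden under the flange
- reading_shelf (a point): white sloped shelf with a matt grey panel, on the carriage, 284 mm wide (its y), 88 mm from lip to back stop (its x, up the slope), rising 18 degrees (0.314 rad) away from the robot. Origin in the middle of its face, 101 mm up; z is the face's normal. Black lip at the low edge 8 mm proud, back stop 14 mm; ends open. Takes three plates side by side (85 mm apart leaves room for fingers)
- tool_block: blue tool block on a black foot, fixed, 50 mm (its x) by 176 mm (its y), top 66 mm up, with three through holes 16 mm in diameter in a row along its y, 60 mm apart; origin under its middle on the worktop. At the start the two bolts and the drift stand in its holes, in any order
- block_hole_1 (a point): mouth of the tool block's hole 1 (y = 60 mm in the block's frame), at its top face, 66 mm up
- block_hole_2 (a point): mouth of the tool block's hole 2 (y = 0 mm in the block's frame), at its top face, 66 mm up
- block_hole_3 (a point): mouth of the tool block's hole 3 (y = -60 mm in the block's frame), at its top face, 66 mm up
- bolt_1: locating bolt with a thumb head, stands upright: steel shank 13.5 mm thick and 32 mm long below the head with a tapered nose (last 6 mm), steel collar 19 mm wide and 4 mm high, then a round knurled brass head 26 mm wide and 22 mm high. Origin on the axis at the underside of the collar, z up to the head; top of the head 26 mm above the origin. 90 g (varies). Smooth shank: it is only dropped in until the collar rests on the surface, not screwed
- bolt_2: locating bolt with a thumb head, stands upright: steel shank 13.5 mm thick and 32 mm long below the head with a tapered nose (last 6 mm), steel collar 19 mm wide and 4 mm high, then a round knurled brass head 26 mm wide and 22 mm high. Origin on the axis at the underside of the collar, z up to the head; top of the head 26 mm above the origin. 90 g (varies). Smooth shank: it is only dropped in until the collar rests on the surface, not screwed
- drift: tapered drift, stands upright: steel pin 60 mm long below the collar, 5 mm thick at the tip, growing evenly to 15 mm at 19 mm below the collar, then 15 mm straight up to the collar; collar 27 mm wide and 5 mm high; red round handle 20 mm wide and 41 mm high above it. Origin on the axis at the underside of the collar, z up to the handle; top 46 mm above the origin. 160 g (varies). Fully home, its collar rests on the surface
- pad: blue absorbent pad, 215 x 200 mm, 2 mm thick, fixed; origin under its middle
- plate_1: white test plate (cassette with five strips), 67 mm (its x) by 52 mm (its y), 5 mm thick, 11 g; origin in the middle of its underside, z up. At the start it lies flat on the pad. Pinch across the 52 mm width. May be absent
- plate_2: white test plate (cassette with five strips), 67 mm (its x) by 52 mm (its y), 5 mm thick, 11 g; origin in the middle of its underside, z up. At the start it lies flat on the pad. Pinch across the 52 mm width. May be absent
- plate_3: white test plate (cassette with five strips), 67 mm (its x) by 52 mm (its y), 5 mm thick, 11 g; origin in the middle of its underside, z up. At the start it lies flat on the pad. Pinch across the 52 mm width. May be absent
- plate_4: white test plate (cassette with five strips), 67 mm (its x) by 52 mm (its y), 5 mm thick, 11 g; origin in the middle of its underside, z up. At the start it lies flat on the pad. Pinch across the 52 mm width. May be absent
- amber_bottle: bystander: amber reagent bottle with black cap, 44 mm wide, 92 mm high; origin under its middle
- dropper_blue: bystander: white dropper bottle with blue cap, 27 mm wide, 66 mm high; origin under its middle
- timer: bystander: white bench timer, 60 x 66 x 19 mm, lying flat; origin under its middle
- tape_roll: bystander: roll of tape lying flat, 62 mm wide, 18 mm high; origin under its middle
There are look-alikes about, which are no part of the job. Leave any black or red look-alike of the plate_3 alone.

How it is judged:
On the way, in this order (a step that is already met when the one before it is completed fails the run):
1. the drift is driven fully home through one flange hole and the rail hole under it, which brings the two pairs of holes into line ((((distance between drift and flange_hole_left below 0.005 m and angle between drift's own z axis and vertical below 0.1 rad) and value of joint carriage between -0.0025 and 0.0025 m) or ((distance between drift and flange_hole_right below 0.005 m and angle between drift's own z axis and vertical below 0.1 rad) and value of joint carriage between -0.0025 and 0.0025 m))), for 0.2 s.
2. with the drift still in its hole, one bolt is fully home in the other hole (((((distance between drift and flange_hole_left below 0.005 m and angle between drift's own z axis and vertical below 0.1 rad) and value of joint carriage between -0.0025 and 0.0025 m) and (distance between bolt_1 and flange_hole_right below 0.005 m and angle between bolt_1's own z axis and vertical below 0.1 rad)) or (((distance between drift and flange_hole_left below 0.005 m and angle between drift's own z axis and vertical below 0.1 rad) and value of joint carriage between -0.0025 and 0.0025 m) and (distance between bolt_2 and flange_hole_right below 0.005 m and angle between bolt_2's own z axis and vertical below 0.1 rad)) or (((distance between drift and flange_hole_right below 0.005 m and angle between drift's own z axis and vertical below 0.1 rad) and value of joint carriage between -0.0025 and 0.0025 m) and (distance between bolt_1 and flange_hole_left below 0.005 m and angle between bolt_1's own z axis and vertical below 0.1 rad)) or (((distance between drift and flange_hole_right below 0.005 m and angle between drift's own z axis and vertical below 0.1 rad) and value of joint carriage between -0.0025 and 0.0025 m) and (distance between bolt_2 and flange_hole_left below 0.005 m and angle between bolt_2's own z axis and vertical below 0.1 rad)))), for 0.2 s.
3. the drift is out and the second bolt is fully home in its place, so that both holes are bolted ((((distance between bolt_1 and flange_hole_left below 0.005 m and angle between bolt_1's own z axis and vertical below 0.1 rad) and (distance between bolt_2 and flange_hole_right below 0.005 m and angle between bolt_2's own z axis and vertical below 0.1 rad)) or ((distance between bolt_2 and flange_hole_left below 0.005 m and angle between bolt_2's own z axis and vertical below 0.1 rad) and (distance between bolt_1 and flange_hole_right below 0.005 m and angle between bolt_1's own z axis and vertical below 0.1 rad)))), for 0.2 s.
At the end, for the whole second after the job is handed in: Bolts home in both flange holes (5 mm, 0.1 rad), carriage within 3 mm of in line, drift home in any tool-block hole; every plate present at rest on the shelf, flat (0.08 rad), 67 mm side up the slope (0.3 rad), its middle within 14 mm (x) and 122 mm (y) of the shelf's ((((distance between bolt_1 and flange_hole_left below 0.005 m and angle between bolt_1's own z axis and vertical below 0.1 rad) and (distance between bolt_2 and flange_hole_right below 0.005 m and angle between bolt_2's own z axis and vertical below 0.1 rad)) or ((distance between bolt_2 and flange_hole_left below 0.005 m and angle between bolt_2's own z axis and vertical below 0.1 rad) and (distance between bolt_1 and flange_hole_right below 0.005 m and angle between bolt_1's own z axis and vertical below 0.1 rad))) and value of joint carriage between -0.003 and 0.003 m and ((distance between drift and block_hole_1 below 0.005 m and angle between drift's own z axis and vertical below 0.1 rad) or (distance between drift and block_hole_2 below 0.005 m and angle between drift's own z axis and vertical below 0.1 rad) or (distance between drift and block_hole_3 below 0.005 m and angle between drift's own z axis and vertical below 0.1 rad)) and x of plate_1 in the frame of reading_shelf between -0.014 and 0.014 m and y of plate_1 in the frame of reading_shelf between -0.122 and 0.122 m and z of plate_1 in the frame of reading_shelf between -0.003 and 0.004 m and angle between the z axis of each of plate_1, plate_2, plate_3, plate_4 and the z axis of reading_shelf, either way round below 0.08 rad and angle between the x axis of each of plate_1, plate_2, plate_3, plate_4 and the x axis of reading_shelf, either way round below 0.3 rad and linear speed of each of plate_1, plate_2, plate_3, plate_4 below 0.02 m/s and x of plate_2 in the frame of reading_shelf between -0.014 and 0.014 m and y of plate_2 in the frame of reading_shelf between -0.122 and 0.122 m and z of plate_2 in the frame of reading_shelf between -0.003 and 0.004 m and x of plate_3 in the frame of reading_shelf between -0.014 and 0.014 m and y of plate_3 in the frame of reading_shelf between -0.122 and 0.122 m and z of plate_3 in the frame of reading_shelf between -0.003 and 0.004 m and x of plate_4 in the frame of reading_shelf between -0.014 and 0.014 m and y of plate_4 in the frame of reading_shelf between -0.122 and 0.122 m and z of plate_4 in the frame of reading_shelf between -0.003 and 0.004 m); the robot touches nothing.
It fails at once if a test plate is put on the reading shelf before both bolts are in (((x of plate_1 in the frame of reading_shelf between -0.04 and 0.04 m and y of plate_1 in the frame of reading_shelf between -0.14 and 0.14 m and z of plate_1 in the frame of reading_shelf between -0.003 and 0.005 m) or (x of plate_2 in the frame of reading_shelf between -0.04 and 0.04 m and y of plate_2 in the frame of reading_shelf between -0.14 and 0.14 m and z of plate_2 in the frame of reading_shelf between -0.003 and 0.005 m) or (x of plate_3 in the frame of reading_shelf between -0.04 and 0.04 m and y of plate_3 in the frame of reading_shelf between -0.14 and 0.14 m and z of plate_3 in the frame of reading_shelf between -0.003 and 0.005 m) or (x of plate_4 in the frame of reading_shelf between -0.04 and 0.04 m and y of plate_4 in the frame of reading_shelf between -0.14 and 0.14 m and z of plate_4 in the frame of reading_shelf between -0.003 and 0.005 m)) and not (((distance between bolt_1 and flange_hole_left below 0.012 m and angle between bolt_1's own z axis and vertical below 0.1 rad) and (distance between bolt_2 and flange_hole_right below 0.012 m and angle between bolt_2's own z axis and vertical below 0.1 rad)) or ((distance between bolt_2 and flange_hole_left below 0.012 m and angle between bolt_2's own z axis and vertical below 0.1 rad) and (distance between bolt_1 and flange_hole_right below 0.012 m and angle between bolt_1's own z axis and vertical below 0.1 rad)))).
It fails at once if the amber bottle is shoved aside or knocked over (distance of amber_bottle from where it was at the start of the episode above 0.03 m or angle between amber_bottle's own z axis and vertical above 0.5 rad).
It fails at once if the dropper bottle is shoved aside or knocked over (distance of dropper_blue from where it was at the start of the episode above 0.03 m or angle between dropper_blue's own z axis and vertical above 0.5 rad).
It fails at once if the timer is shoved aside or knocked over (distance of timer from where it was at the start of the episode above 0.03 m).
It fails at once if the tape roll is shoved aside or knocked over (distance of tape_roll from where it was at the start of the episode above 0.03 m).
Of plate_1, plate_2, plate_3, plate_4 only 2 to 3 are there at a start; the rules pass over those that are not, and their reading is None.
At some moment in a run one of plate_1, plate_2, plate_3, plate_4 may be knocked a few centimetres aside while the robot is not near it.
It also fails if it takes over 208 s, if anything falls off the work surface, if the arm or the gripper's body presses on something with over 40 N, if the wrist force passes 120 N, or if a joint passes its speed limit or range.

ROBOT

A 6-joint arm with a two-finger parallel gripper is mounted at the origin on a cart in front of the work surface, level with it; the furniture and walls round the work are solid. World frame = base frame: x ahead of the robot, y to its left, z up, the work surface at z = 0. Lengths are in m, angles in rad, forces in N, time in s.
With the tool pointing down it reaches from about 0.375 to 0.925 m from the base axis. Payload 5.7 kg.
Tool frame: the origin (TCP) lies on the centre line of the jaws, within the pads' length; the fingertips stand 14 mm ahead of it and the grasp point (between the pads) lies 5 mm behind it; z points along the fingers, y is the line along which they close (so a half turn about z gives the same grasp; the last joint's range is limited). The gripper opens to 85 mm and grips with 20 to 120 N. Pads are 22 mm wide; open, the fingers measure 114 mm over their backs; the gripper's body (76 mm by 85 mm) begins 54 mm behind the grasp point. The pads swing forward as they close: fully open they stand 13 mm farther back than shut.
Start: joints at [-1.44, 0.359, 1.51, -0, 1.272, -0.115], TCP at [0.146, -0.582, 0.245] pointing down, gripper open.
Joint ranges: [-2.97, 2.97], [-1.01, 2.36], [0.21, 2.38], [-0.96, 4.11], [0.2, 2.71], [-2.98, 2.98]. Speed limits (rad/s): [2.39, 2.39, 3.14, 3.14, 3.14, 3.14].

INTERFACE

Orientations are given as a unit quaternion [x, y, z, w].
In Python, from plant import arm gives the robot as it stands. The module is installed in compiled form; this text tells all that it offers.
- The arm moves only by the tool step_arm, never from a script. Its argument "plan" is a list that holds one entry, the list of rows, each a list of 6 numbers: the shift along the tool's x, y, z in mm, then the turn, a rotation vector about the tool's x, y, z in rad. A call has 1 to 20 rows; each row is the pose to reach, as a shift and turn from the pose commanded when the call began, along the tool's axes at that moment; what a row does not reach only later rows make up. A row lasts 1/10 s, in which the tool goes at most 50 mm and 8.59 degrees, less where a joint would pass 70% of its speed; a pose out of reach is approached as far as the arm can. A call with a gripper value outside its range is refused whole. "gripper" is the finger opening in mm, from 0 to 85.4, set as the call begins (left out, the last holds). The fingers move at their own pace and stop on an object; "squeeze" is the grip in N (left out, the last holds). Time passes only in rows, so rows that repeat a pose let the fingers close. It gives the time, the measured TCP pose, the force, the opening and the grip force at its end, in the units of the state.
- arm.state(): the state, without advancing time (a new reading comes with each control period).
- arm.read_camera(name): name is "side" or "top"; returns (picture, depth): 384x512x3 uint8, blue, green, red; 384x512 float32, m along the optical axis (not along the pixel's ray), 0 where there is no reading.
- arm.camera_model(name): a dict with "K" (3x3 intrinsics, pixels), "D" ([k1, k2, p1, p2, k3] as OpenCV has them; the pictures are not rectified), "eye" and "attitude" of the camera in the world. Camera axes: x right, y down, z forward; pixel columns grow to the right and rows downward; lengths in m; the calibration is good to about 2 mm. A picture is of the moment at which its call begins. camera_model takes no time and is no camera call.
- arm.finish_job(): hands the job in; it is judged then, once.
Trained networks look in the newest picture that a camera, given by its name, has taken for a name from the list of things; names that differ only in an ending like _2 or _b are one class to them, and where a whole thing is asked for, a point or a joint stands for the part that bears it (a point fixed in the world has none). Each returns a list of dicts, best first, with "p" (0 to 1); they miss things now and then, are a little off and sometimes report something else, mostly with a low value. They report only what shows in the picture. A call takes as long as a camera call. They do not tell look-alikes from the thing itself.
- arm.trace(camera, target): "mask" (384x512 bool, what is visible of it) and "rect" ([centre column, centre row, width, height] in pixels, round what is visible of it).
The state is a dict: "time": time; "q": joint angles; "qd": joint speeds; "joint_torque": joint torques, N m; "tcp_pos": TCP position; "eef_rot": TCP orientation; "wrist_force": force on the tool from outside, world axes, zero at the start; "ft_torque": the same for the moment, N m; "opening": finger opening in m; "grip_force": force on a finger pad.
Only numpy, scipy, OpenCV 4.12 (cv2) and the standard library are available. Lean on these libraries where they do the work, as an engineer would, in place of code of your own. Each camera call takes 0.05 s, during which the arm holds its last target. There are 200 camera calls.

## Working session

There is one attempt and no reset: what is moved stays moved. The work goes in short steps, Python scripts to look and compute and a tool call to move; the robot and the scene stay as the last step left them, time stands still between calls to the robot, and variables do not carry over. Pictures are saved under pics/ and viewed, at most 14 in all, crops included, and the job is handed in when it is done.

Besides the shell and the picture viewer there is one more tool, called after "Request:" as a command line: name --argument value ..., lists and objects as JSON in quotes. step_arm: Moves the arm, as the interface text tells. Its arguments: {"type":"object","properties":{"plan":{"type":"array"},"gripper":{"type":"number"},"squeeze":{"type":"number"}},"required":["plan"]}

```bash
mkdir -p pics; ls; cat > h.py <<'E'
import numpy as np, cv2
from plant import arm
from scipy.spatial.transform import Rotation as R
def cam(n):
    m=arm.camera_model(n); K=np.array(m["K"],float); D=np.array(m["D"],float)
    a=np.array(m["attitude"],float); Rm=R.from_quat(a).as_matrix() if a.size==4 else a.reshape(3,3)
    return K,D,np.array(m["eye"],float),Rm
def ray(n,uv):
    K,D,e,Rm=cam(n); p=cv2.undistortPoints(np.array(uv,float).reshape(-1,1,2),K,D).reshape(-1,2)
    return e,np.c_[p,np.ones(len(p))]@Rm.T
def at_z(n,uv,z):
    e,d=ray(n,uv); return e+d*((z-e[2])/d[:,2])[:,None]
def at_depth(n,uv,dep):
    e,d=ray(n,uv); return e+d*np.asarray(dep,float).reshape(-1,1)
def proj(n,P):
    K,D,e,Rm=cam(n); r=Rm.T; return cv2.projectPoints(np.array(P,float).reshape(-1,1,3),cv2.Rodrigues(r)[0],-r@e,K,D)[0].reshape(-1,2)
def mask_pts(n,mask,dep):
    v,u=np.nonzero(mask&(dep>0)); return at_depth(n,np.c_[u,v],dep[v,u])
E
python3 - <<'E'
from h import *
print(arm.camera_model("top"),arm.camera_model("side")); print(arm.state())
for n in("top","side"):
    p,d=arm.read_camera(n); cv2.imwrite(f"pics/{n}0.png",cv2.resize(p,None,fx=1.5,fy=1.5)); np.savez(f"{n}0.npz",p=p,d=d)
    for t in("bench","tool_block","bolt_1","drift","flange_hole_left","plate_1","reading_shelf","pad","amber_bottle","dropper_blue","timer","tape_roll"):
        for r in arm.trace(n,t):
            P=mask_pts(n,r["mask"],d)
            print(n,t,round(r["p"],2),np.round(r["rect"]),np.round(np.median(P,0),3) if len(P) else None, np.round(np.percentile(P,[2,98],axis=0),3).tolist() if len(P) else None)
E
```

```text
pics
{'K': array([[398.27520102,   0.        , 254.82508624],
       [  0.        , 398.27520102, 181.43183648],
       [  0.        ,   0.        ,   1.        ]]), 'D': array([-0.04070788,  0.        ,  0.        ,  0.        ,  0.        ]), 'eye': array([ 0.38263352, -0.02212762,  1.22171948]), 'attitude': array([ 0.72476609, -0.68089801,  0.07187084, -0.07698443])} {'K': array([[360.17022736,   0.        , 258.58707014],
       [  0.        , 360.17022736, 192.79599342],
       [  0.        ,   0.        ,   1.        ]]), 'D': array([-0.10755924,  0.        ,  0.        ,  0.        ,  0.        ]), 'eye': array([ 0.147534  , -0.79894674,  0.6715083 ]), 'attitude': array([ 0.85294181, -0.22560053,  0.13082247, -0.45219481])}
{'time': 0.0, 'q': array([-1.44009076e+00,  3.59533563e-01,  1.51147217e+00, -4.02032142e-05,
        1.27250081e+00, -1.15099910e-01]), 'qd': array([-0.00035874, -0.00151287,  0.00014203,  0.00020084,  0.00025799,
       -0.00082601]), 'joint_torque': array([ 2.19697235e-03, -5.27614975e+01, -2.78623259e+01,  1.47107517e-04,
        1.35544455e-02, -4.7767
[... 4676 characters left out ...]
4], [0.504, -0.187, 0.068]]
side amber_bottle 0.16 [263. 253.  12.  16.] [ 0.475 -0.275  0.09 ] [[0.465, -0.282, 0.069], [0.488, -0.26, 0.093]]
side dropper_blue 0.49 [351. 264.  16.  18.] [ 0.678 -0.363  0.037] [[0.672, -0.37, 0.006], [0.689, -0.351, 0.063]]
side timer 0.95 [347. 297.  30.  28.] [ 0.616 -0.432  0.016] [[0.586, -0.466, 0.004], [0.649, -0.399, 0.019]]
side timer 0.7 [229. 189.  89.  88.] [0.552 0.001 0.076] [[0.468, -0.096, 0.012], [0.636, 0.192, 0.126]]
side tape_roll 0.72 [263. 252.  16.  20.] [ 0.477 -0.275  0.089] [[0.465, -0.282, 0.065], [0.5, -0.233, 0.093]]
side tape_roll 0.59 [319. 225.  21.  18.] [ 0.721 -0.19   0.015] [[0.691, -0.218, -0.001], [0.748, -0.162, 0.02]]
```

```bash
python3 - <<'E'
import cv2,numpy as np
t=np.load("top0.npz")["p"]; s=np.load("side0.npz")["p"]
cv2.imwrite("pics/t1.png",cv2.resize(t[130:290,90:420],(792,384),interpolation=cv2.INTER_CUBIC))
cv2.imwrite("pics/s1.png",cv2.resize(s[140:320,140:380],(800,600),interpolation=cv2.INTER_CUBIC))
E
```

```text
(no output)
```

View pics/t1.png

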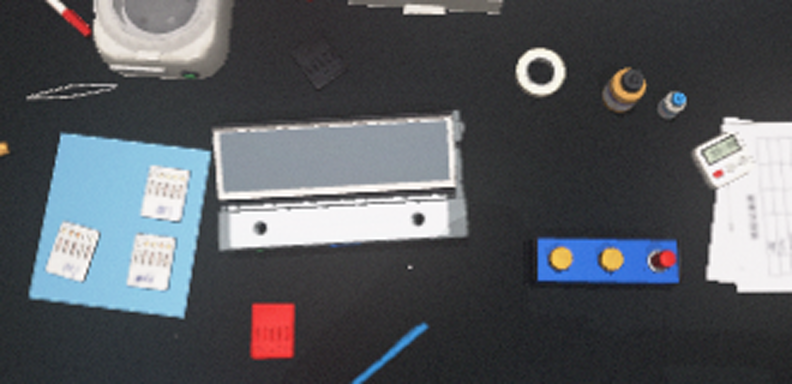

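View pics/s1.png

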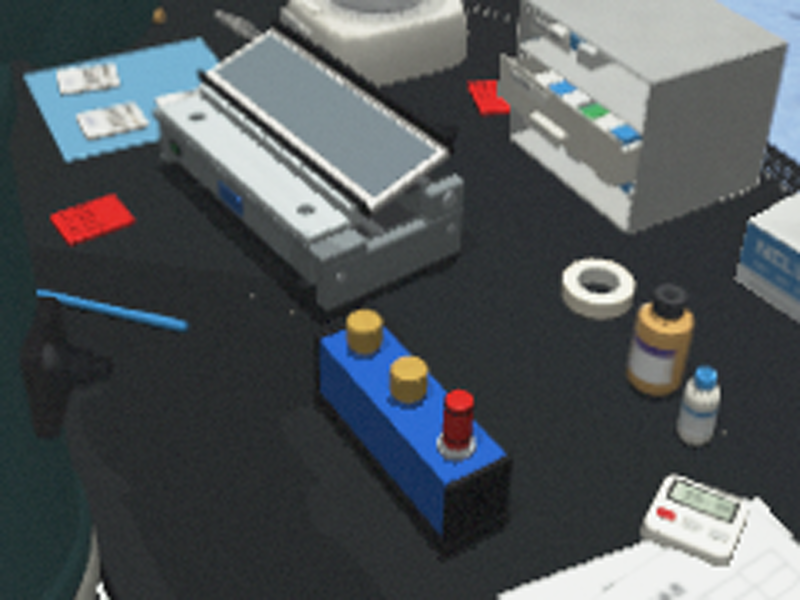

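The pictures show three white plates on the pad at top-crop px (165,193), (73,250) and (152,262). The look-alikes are a red plate at (272,330) and a black one at (320,62), both to be left alone, plus a red one at the back by the drawers. The drift (red handle) is in the right-most hole at (665,258). The bolts are at (560,258) and (611,258), and the flange holes at (260,228) and (418,219). Next I'll measure each precisely.

```bash
cat > m1.py <<'E'
from h import *
def cen(n,cond,box,wt=None):
    x0,y0,x1,y1=box; m=np.zeros(cond.shape,bool); m[y0:y1,x0:x1]=cond[y0:y1,x0:x1]
    k,lab,st,c=cv2.connectedComponentsWithStats(m.astype(np.uint8)); i=1+np.argmax(st[1:,4]); return c[i],st[i,4]
T=np.load("top0.npz");S=np.load("side0.npz")
im={"top":T["p"].astype(int),"side":S["p"].astype(int)}
def yel(p): return (p[...,2]>140)&(p[...,0]<110)&(p[...,1]>90)
def red(p): return (p[...,2]>120)&(p[...,0]<90)&(p[...,1]<90)
print("bolts/drift head top-centres")
s=2.4; sx=240/800;sy=180/600
def tb(x,y,r): u=90+x/s;v=130+y/s; return [int(u-r),int(v-r),int(u+r+1),int(v+r+1)]
def sb(x,y,r): u=140+x*sx;v=140+y*sy; return [int(u-r),int(v-r),int(u+r+1),int(v+r+1)]
for nm,f,a,b,zt in (("bA",yel,(560,258),(365,332),.081),("bB",yel,(611,258),(409,380),.081),("dr",red,(665,258),(458,420),.0915)):
    for n,q in(("top",tb(*a,8)),("side",sb(*b,10))):
        c,k=cen(n,f(im[n]),q); print(nm,n,np.round(c,1),k,np.round(at_z(n,[c],zt)[0],4))
g={n:im[n].mean(2) for n in im}
for nm,a,b in(("L",(260,228),(198,117)),("R",(418,219),(306,210))):
    for n,q in(("top",tb(*a,5)),("side",sb(*b,5))):
        x0,y0,x1,y1=q; w=g[n][y0:y1,x0:x1]; w=np.clip(np.percentile(w,75)-15-w,0,None)
        vv,uu=np.mgrid[y0:y1,x0:x1]; c=[(uu*w).sum()/w.sum(),(vv*w).sum()/w.sum()]
        print("hole",nm,n,np.round(c,2),np.round(at_z(n,[c],.070)[0],4))
# block top plane rect
for n,d in(("top",T["d"]),("side",S["d"])):
    p=im[n]; m=(p[...,0]>120)&(p[...,2]<80)
    P=mask_pts(n,m,d); P=P[(abs(P[:,2]-.066)<.006)&(P[:,0]>.4)&(P[:,0]<.55)&(P[:,1]<-.1)]
    r=cv2.minAreaRect(P[:,:2].astype(np.float32)*1000); print("block",n,r,np.median(P[:,2]))
# plates
for n in("top","side"):
    p=im[n]; d=T["d"] if n=="top" else S["d"]; m=(p.min(2)>100)
    V,U=np.nonzero(m); Q=at_z(n,np.c_[U,V],.007)
    for c0 in((.532,.285),(.451,.395),(.445,.292)):
        k=np.linalg.norm(Q[:,:2]-c0,axis=1)<.05; r=cv2.minAreaRect(Q[k,:2].astype(np.float32)*1000); print("plate",n,np.round(r[0],1),np.round(r[1],1),round(r[2],1),k.sum())
# shelf panel grey
for n,d in(("top",T["d"]),("side",S["d"])):
    P=mask_pts(n,np.ones(d.shape,bool),d)
    k=(P[:,2]>.06)&(P[:,2]<.14)&(P[:,1]>-.11)&(P[:,1]<.22)&(P[:,0]>.45)&(P[:,0]<.65); P=P[k]
    f=P[abs(P[:,2]-.073)<.004]; r=cv2.minAreaRect(f[:,:2].astype(np.float32)*1000); print("flange",n,r,np.median(f[:,2]))
    sh=P[P[:,2]>.085]; r=cv2.minAreaRect(sh[:,:2].astype(np.float32)*1000); print("shelf",n,r)
    k=(P[:,2]>.09)&(P[:,2]<.112); A=P[k]; co=np.linalg.lstsq(np.c_[A[:,:2],np.ones(len(A))],A[:,2],rcond=None)[0]; print("plane",co)
E
python3 m1.py
```

```text
bolts/drift head top-centres
bA top [323.2 237.1] 61 [ 0.4767 -0.2108  0.081 ]
bA side [248.6 236. ] 57 [ 0.4811 -0.1991  0.081 ]
bB top [344.5 237.6] 59 [ 0.479  -0.2715  0.081 ]
bB side [262.3 250.3] 60 [ 0.4846 -0.2604  0.081 ]
dr top [367.4 237.3] 34 [ 0.4828 -0.3341  0.0915]
dr side [277.4 259.6] 43 [ 0.4929 -0.3132  0.0915]
hole L top [198.23 224.58] [0.4912 0.1495 0.07  ]
hole L side [198.91 174.8 ] [0.4921 0.1532 0.07  ]
hole R top [263.9  220.86] [ 0.5139 -0.0395  0.07  ]
hole R side [230.36 203.53] [ 0.5101 -0.0384  0.07  ]
block top ((477.9108581542969, -270.6005554199219), (50.230655670166016, 169.27841186523438), 2.4418108463287354) 0.06687948744187233
block side ((478.4677734375, -269.5080261230469), (52.027061462402344, 168.32618713378906), 2.7617669105529785) 0.06561376728466861
plate top [532.8 285.3] [96.2 96.8] 3.7 816
plate top [450.5 393.1] [97.2 95.4] 3.7 828
plate top [444.9 292.4] [96.8 96.5] 50.1 853
plate side [532.2 286. ] [93.8 95.5] 41.7 260
plate side [449.1 388.4] [84.5 94.2] 73.7 238
plate side [445.6 291.7] [97.2 95.1] 42.1 318
flange top ((508.7892761230469, 39.49249267578125), (113.4428482055664, 320.22540283203125), 22.568681716918945) 0.07359758633445501
shelf top ((575.4862060546875, 60.020103454589844), (105.15095520019531, 295.640380859375), 7.215208530426025)
plane [ 0.24460513  0.02887766 -0.04079937]
flange side ((516.6101684570312, 28.53948974609375), (137.34954833984375, 319.6871337890625), 29.217466354370117) 0.07322570231055997
shelf side ((572.2294921875, 59.244598388671875), (105.79972839355469, 299.61834716796875), 8.333590507507324)
plane [ 0.25426648  0.0337278  -0.04712798]
```

```bash
cat >> h.py <<'E'
def rows(*tg):
    "targets (x,y,z,yaw_deg of tool x): print shift mm and turn relative to the current pose"
    s=arm.state(); p=s["tcp_pos"]; r=R.from_quat(s["eef_rot"])
    for x,y,z,yaw in tg:
        g=R.from_euler("z",yaw,degrees=True)*R.from_rotvec([np.pi,0,0])
        print(np.round(r.inv().apply(np.array([x,y,z])-p)*1000,1),np.round((r.inv()*g).as_rotvec(),3))
def st():
    s=arm.state(); x=R.from_quat(s["eef_rot"]).as_matrix()
    print("t",round(s["time"],1),"p",np.round(s["tcp_pos"],4),"yaw",round(np.degrees(np.arctan2(x[1,0],x[0,0])),2),"z",np.round(x[:,2],3),"F",np.round(s["wrist_force"],1),"op",round(s["opening"]*1000,1),"g",round(s["grip_force"],1))
E
python3 -c "
from h import *
st();rows((.482,-.331,.17,2.6),(.482,-.331,.089,2.6))"
```

```text
t 1.3 p [ 0.146  -0.582   0.2453] yaw 14.08 z [-0.  0. -1.] F [-0.4 -0.2  0.2] op 85.6 g 0.0
[ 387.  -161.6   75.3] [-0.  -0.   0.2]
[ 387.  -161.6  156.3] [-0.  -0.   0.2]
```

Request:
step_arm --plan '[[[387, -161.6, 60, 0, 0, 0.2], [387, -161.6, 60, 0, 0, 0.2], [387, -161.6, 60, 0, 0, 0.2], [387, -161.6, 60, 0, 0, 0.2], [387, -161.6, 60, 0, 0, 0.2], [387, -161.6, 60, 0, 0, 0.2], [387, -161.6, 60, 0, 0, 0.2], [387, -161.6, 60, 0, 0, 0.2], [387, -161.6, 60, 0, 0, 0.2], [387, -161.6, 60, 0, 0, 0.2], [387, -161.6, 75, 0, 0, 0.2], [387, -161.6, 75, 0, 0, 0.2], [387, -161.6, 75, 0, 0, 0.2], [387, -161.6, 75, 0, 0, 0.2]]]' --gripper 44 --squeeze 80

```text
time: 2.7
tcp_pos: [0.4817, -0.3318, 0.1709]
eef_rot: [1.0, 0.022, 0.0, 0.0]
wrist_force: [-0.0, 0.3, -0.4]
opening: 0.0442
grip_force: 0.0
```

```bash
python3 - <<'E'
from h import *
st();rows((.482,-.331,.089,2.6))
p,d=arm.read_camera("side"); st()
cv2.imwrite("pics/s2.png",cv2.resize(p[160:300,200:360],(800,600)))
E
```

```text
t 2.7 p [ 0.4817 -0.3318  0.1709] yaw 2.57 z [ 0. -0. -1.] F [-0.   0.3 -0.4] op 44.2 g 0.0
[ 0.3 -0.9 81.9] [ 0.    -0.    -0.001]
t 2.8 p [ 0.4819 -0.3318  0.171 ] yaw 2.57 z [ 0.001 -0.001 -1.   ] F [ 0.2  0.4 -0.2] op 43.7 g 0.0
```

View pics/s2.png

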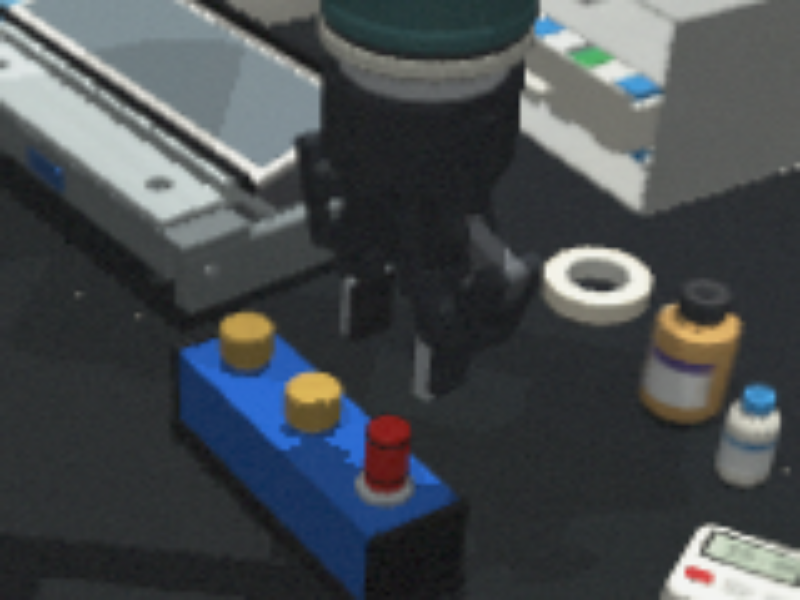

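The fingers hang above the drift (red handle at (388,450)) with the jaws straddling it, so I'll descend and grip.

Request:
step_arm --plan '[[[0, 0, 40, 0, 0, 0], [0, 0, 65, 0, 0, 0], [0, 0, 82, 0, 0, 0], [0, 0, 82, 0, 0, 0], [0, 0, 82, 0, 0, 0]]]'

```text
time: 3.25
tcp_pos: [0.4821, -0.3315, 0.0888]
eef_rot: [1.0, 0.023, 0.0, 0.0]
wrist_force: [-0.5, 0.1, 0.1]
opening: 0.0441
grip_force: 0.0
```

Request:
step_arm --plan '[[[0, 0, 0, 0, 0, 0], [0, 0, 0, 0, 0, 0], [0, 0, 0, 0, 0, 0], [0, 0, 0, 0, 0, 0], [0, 0, 0, 0, 0, 0], [0, 0, 0, 0, 0, 0], [0, 0, 0, 0, 0, 0], [0, 0, 0, 0, 0, 0]]]' --gripper 5

```text
time: 4.05
tcp_pos: [0.4826, -0.3297, 0.0899]
eef_rot: [1.0, 0.023, 0.001, -0.001]
wrist_force: [1.1, 5.9, 6.3]
opening: 0.0181
grip_force: 77.8
```

Request:
step_arm --plan '[[[0, 0, -30, 0, 0, 0], [0, 0, -60, 0, 0, 0], [0, 0, -100, 0, 0, 0], [0, 0, -110, 0, 0, 0], [0, 0, -110, 0, 0, 0], [0, 0, -110, 0, 0, 0]]]'

```text
time: 4.65
tcp_pos: [0.4815, -0.3305, 0.1976]
eef_rot: [1.0, 0.023, -0.0, -0.0]
wrist_force: [-0.1, 0.5, -1.2]
opening: 0.0185
grip_force: 78.9
```

```bash
python3 - <<'E'
from h import *
st()
p,d=arm.read_camera("side"); np.savez("side1.npz",p=p,d=d); a=p[150:290,200:360]
p,d=arm.read_camera("top"); np.savez("top1.npz",p=p,d=d)
b=p[180:290,310:430]
cv2.imwrite("pics/s3.png",np.hstack([cv2.resize(a,(400,350)),cv2.resize(b,(400,350))]))
E
```

```text
t 4.7 p [ 0.4815 -0.3305  0.1976] yaw 2.62 z [-0.001  0.001 -1.   ] F [-0.1  0.5 -1.2] op 18.5 g 78.9
```

View pics/s3.png

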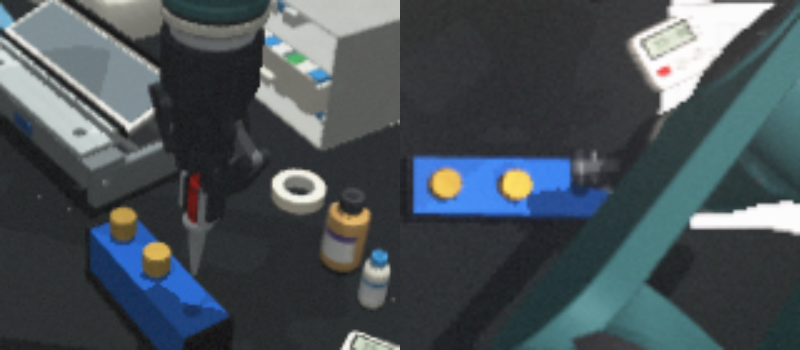

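```bash
python3 - <<'E'
from h import *
rows((.5137,-.0405,.19,7))
S=np.load("side1.npz"); p=S["p"].astype(int)
# pin edges by row, grey pixels near predicted axis
s=np.array([.4815,-.3305])
for z in (.170,.16,.15,.14,.13,.12,.1146):
    u,v=proj("side",[[*s,z]])[0]; r=p[int(round(v)),int(u)-9:int(u)+10]; print(z,round(u,1),round(v,1),r.mean(1).astype(int).tolist())
E
```

```text
[  46.  -287.8    7.1] [-0.003  0.002 -0.076]
0.17 279.2 239.5 [40, 46, 44, 54, 94, 100, 119, 120, 120, 93, 92, 92, 91, 89, 83, 54, 44, 39, 44]
0.16 278.9 243.1 [44, 38, 41, 41, 43, 45, 65, 80, 84, 85, 85, 84, 84, 64, 49, 48, 48, 46, 48]
0.15 278.7 246.6 [43, 41, 43, 43, 45, 44, 65, 85, 86, 88, 82, 81, 72, 47, 50, 46, 49, 47, 48]
0.14 278.4 250.1 [44, 44, 40, 46, 48, 43, 54, 86, 88, 85, 84, 80, 49, 46, 48, 45, 47, 49, 46]
0.13 278.2 253.5 [116, 67, 43, 43, 42, 46, 46, 85, 85, 87, 80, 58, 50, 46, 50, 46, 49, 44, 48]
0.12 278.0 256.8 [106, 105, 118, 119, 119, 101, 45, 43, 71, 89, 84, 50, 44, 42, 40, 40, 41, 42, 43]
0.1146 277.8 258.6 [104, 119, 121, 119, 120, 120, 118, 99, 61, 85, 70, 42, 40, 40, 41, 40, 44, 44, 39]
```

Request:
step_arm --plan '[[[8, -50, 0, 0, 0, -0.02], [16, -100, 0, 0, 0, -0.04], [24, -150, 5, 0, 0, -0.06], [32, -200, 10, 0, 0, -0.076], [40, -250, 15, 0, 0, -0.076], [46, -288, 15, 0, 0, -0.076], [46, -288, 24, 0, 0, -0.076], [46, -288, 24, 0, 0, -0.076], [46, -288, 24, 0, 0, -0.076], [46, -288, 24, 0, 0, -0.076]]]'

```text
time: 5.75
tcp_pos: [0.5147, -0.0425, 0.1741]
eef_rot: [0.998, 0.06, -0.0, 0.0]
wrist_force: [0.2, -0.4, -2.2]
opening: 0.018
grip_force: 79.2
```

```bash
python3 - <<'E'
from h import *
st()
p,d=arm.read_camera("side"); q,_=arm.read_camera("top"); np.savez("side2.npz",p=p,d=d)
P=arm.state()["tcp_pos"].copy()
for n in("side","top"): print(n,"tip",proj(n,[P-[0,0,.083]]),"axis at flange",proj(n,[[P[0],P[1],.073]]))
a=p[150:225,180:280]; b=q[170:245,210:310]
cv2.imwrite("pics/s4.png",np.hstack([cv2.resize(a,(400,300),interpolation=2),cv2.resize(b,(400,300),interpolation=2)]))
E
```

```text
t 5.8 p [ 0.5147 -0.0425  0.1741] yaw 6.88 z [-0.001 -0.    -1.   ] F [ 0.2 -0.4 -2.2] op 18.0 g 79.2
side tip [[232.33220149 197.64607401]] axis at flange [[232.47185986 202.93695529]]
top tip [[265.1301173  219.71182724]] axis at flange [[264.97317259 220.44559331]]
```

View pics/s4.png

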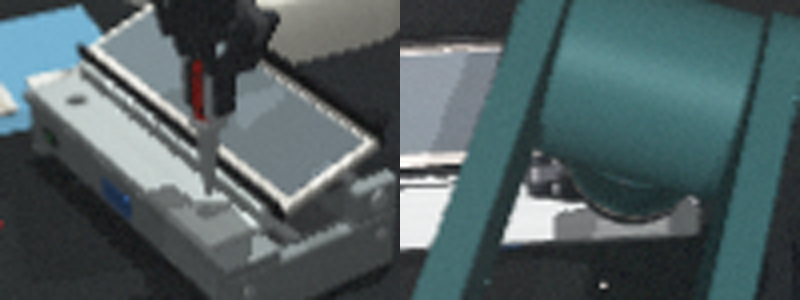

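```bash
python3 - <<'E'
from h import *
g=np.load("side0.npz")["p"].mean(2).astype(int); print(g[196:212,222:242])
g=np.load("top0.npz")["p"].mean(2).astype(int); print(g[214:229,256:272])
t=np.linspace(0,2*np.pi,8,endpoint=False)
for n in("side","top"):
  for c in((.5140,-.0385),(.511,-.0385)):
    print(n,c,np.round(proj(n,[[c[0]+.008*np.cos(a),c[1]+.008*np.sin(a),.073] for a in t]),1).tolist())
E
```

```text
[[225 224 222 223 224 224 226 228 227 226 210 131 100 100 119 161 208 134
   76  31]
 [224 225 224 224 223 224 224 226 227 227 226 212 134 106  98 101 152 213
  203 110]
 [226 225 225 225 224 224 224 224 226 227 227 227 213 208 120  97  97 155
  202 204]
 [224 226 226 226 224 223 223 225 225 227 228 227 228 226 211 125  99  94
  134 186]
 [223 225 225 227 226 226 223 223 224 223 224 226 228 227 226 211 127  99
   97 124]
 [222 222 225 225 226 226 226 218 181 166 166 197 222 228 228 226 212 131
   98  99]
 [202 223 223 223 226 226 221 157 116 109 109 130 177 225 228 229 227 214
  134 105]
 [137 203 221 223 224 225 224 139 120 107 126 104 180 224 228 228 228 227
  212 207]
 [100 135 184 220 223 224 225 213 193 168 191 204 217 224 226 228 229 228
  228 227]
 [107 101 121 182 221 223 223 225 222 219 221 226 225 224 226 226 228 228
  228 228]
 [ 83  92  99 122 182 221 224 222 225 225 226 226 226 225 225 225 225 226
  227 229]
 [ 69  75  89  97 121 164 220 223 222 225 225 226 226 225 225 224 225 226
  227 200]
 [ 66  73  74  92  92 109 160 204 222 222 224 225 226 227 226 225 192 187
  159 
[... 1168 characters left out ...]
5 245 245 245 244 244 244 244]
 [243 242 242 243 241 242 242 241 242 241 240 240 226 217 215 217]]
side (0.514, -0.0385) [[234.0, 201.5], [232.4, 200.8], [230.3, 200.9], [228.9, 201.9], [229.1, 203.1], [230.7, 203.9], [232.8, 203.7], [234.2, 202.8]]
side (0.511, -0.0385) [[233.1, 201.8], [231.5, 201.1], [229.4, 201.2], [228.0, 202.2], [228.1, 203.4], [229.7, 204.2], [231.9, 204.0], [233.3, 203.1]]
top (0.514, -0.0385) [[263.7, 217.9], [261.7, 218.6], [260.8, 220.5], [261.5, 222.5], [263.4, 223.4], [265.4, 222.7], [266.3, 220.8], [265.6, 218.9]]
top (0.511, -0.0385) [[263.7, 219.0], [261.7, 219.6], [260.8, 221.5], [261.4, 223.5], [263.4, 224.5], [265.4, 223.8], [266.3, 221.9], [265.6, 219.9]]
```

The side picture shows the drift tip right over the right flange hole (observed (208,195), predicted (209,190)). The hole fit gives flange R = (0.514, -0.0388), so the rail hole is at about (0.5145, -0.043). I'm at that spot, so I'll drive down in stages.

Request:
step_arm --plan '[[[0, 0, 15, 0, 0, 0], [0, 0, 25, 0, 0, 0], [0, 0, 32, 0, 0, 0], [0, 0, 38, 0, 0, 0], [0, 0, 42, 0, 0, 0], [0, 0, 42, 0, 0, 0]]]'

```text
time: 6.45
tcp_pos: [0.5145, -0.041, 0.1318]
eef_rot: [0.998, 0.061, -0.0, -0.0]
wrist_force: [0.1, 1.1, -1.5]
opening: 0.0181
grip_force: 79.3
```

```bash
python3 -c "
from h import *
st()"
```

```text
t 6.5 p [ 0.5145 -0.041   0.1318] yaw 6.97 z [-0.001  0.001 -1.   ] F [ 0.1  1.1 -1.5] op 18.1 g 79.3
```

Request:
step_arm --plan '[[[0, -1, 5, 0, 0, 0], [0, -1, 9, 0, 0, 0], [0, -1, 13, 0, 0, 0], [0, -1, 17, 0, 0, 0], [0, -1, 20, 0, 0, 0], [0, -1, 20, 0, 0, 0]]]'

```text
time: 7.05
tcp_pos: [0.515, -0.0403, 0.1124]
eef_rot: [0.998, 0.061, 0.0, 0.0]
wrist_force: [0.2, 1.4, -0.0]
opening: 0.0183
grip_force: 80.1
```

```bash
python3 -c "
from h import *
st()"
```

```text
t 7.0 p [ 0.515  -0.0403  0.1124] yaw 7.0 z [ 0.001 -0.    -1.   ] F [ 0.2  1.4 -0. ] op 18.3 g 80.1
```

Request:
step_arm --plan '[[[0, 1, 4, 0, 0, 0], [0, 1, 8, 0, 0, 0], [0, 1, 12, 0, 0, 0], [0, 1, 15, 0, 0, 0], [0, 1, 17, 0, 0, 0], [0, 1, 17, 0, 0, 0]]]'

```text
time: 7.65
tcp_pos: [0.5151, -0.0411, 0.0968]
eef_rot: [0.998, 0.061, 0.0, 0.0]
wrist_force: [-4.9, 2.4, 16.2]
opening: 0.0184
grip_force: 82.0
```

```bash
python3 -c "
from h import *
st(); print(arm.state()['ft_torque'])"
```

```text
t 7.7 p [ 0.5151 -0.0411  0.0968] yaw 6.99 z [ 0.001 -0.    -1.   ] F [-4.9  2.4 16.2] op 18.4 g 82.0
[ 0.3441053   0.75078988 -0.00097684]
```

Request:
step_arm --plan '[[[0, 0, 2, 0, 0, 0], [0, 0, 3, 0, 0, 0], [0, 0, 3, 0, 0, 0]]]'

```text
time: 7.95
tcp_pos: [0.5152, -0.0412, 0.0965]
eef_rot: [0.998, 0.061, 0.001, 0.0]
wrist_force: [-11.8, 5.1, 48.0]
opening: 0.0182
grip_force: 85.3
```

Request:
step_arm --plan '[[[0, 0, 0, 0, 0, 0], [0, 0, 0, 0, 0, 0], [0, 0, 0, 0, 0, 0], [0, 0, 0, 0, 0, 0], [0, 0, -30, 0, 0, 0], [0, 0, -75, 0, 0, 0], [0, 0, -100, 0, 0, 0], [0, 0, -100, 0, 0, 0]]]' --gripper 44

```text
time: 8.75
tcp_pos: [0.5175, -0.0418, 0.1956]
eef_rot: [0.998, 0.061, 0.003, 0.001]
wrist_force: [0.6, -0.4, -0.7]
opening: 0.0442
grip_force: 0.0
```

```bash
python3 - <<'E'
from h import *
st(); rows((.4755,-.2115,.19,2.6),(.4755,-.2115,.083,2.6))
p,d=arm.read_camera("side"); cv2.imwrite("pics/s5.png",cv2.resize(p[150:225,180:280],(800,600),interpolation=2))
np.savez("side3.npz",p=p,d=d)
for t in("drift",):
  for r in arm.trace("side",t):
    P=mask_pts("side",r["mask"],d); print(r["p"],r["rect"],np.median(P,0),np.percentile(P,98,axis=0))
E
```

```text
t 8.8 p [ 0.5175 -0.0418  0.1956] yaw 6.98 z [ 0.007 -0.001 -1.   ] F [ 0.6 -0.4 -0.7] op 44.2 g 0.0
[-62.4 163.3   5.6] [ 0.002 -0.007  0.077]
[-63.1 163.  112.6] [ 0.002 -0.007  0.077]
0.72 [234.5, 196.7, 9.0, 15.6] [ 0.5101662  -0.04759538  0.09711097] [ 0.52237801 -0.0314178   0.12049661]
0.49 [350.4, 261.7, 17.1, 20.0] [ 0.67879228 -0.36213068  0.03635956] [ 0.70421838 -0.32320284  0.06260736]
```

View pics/s5.png

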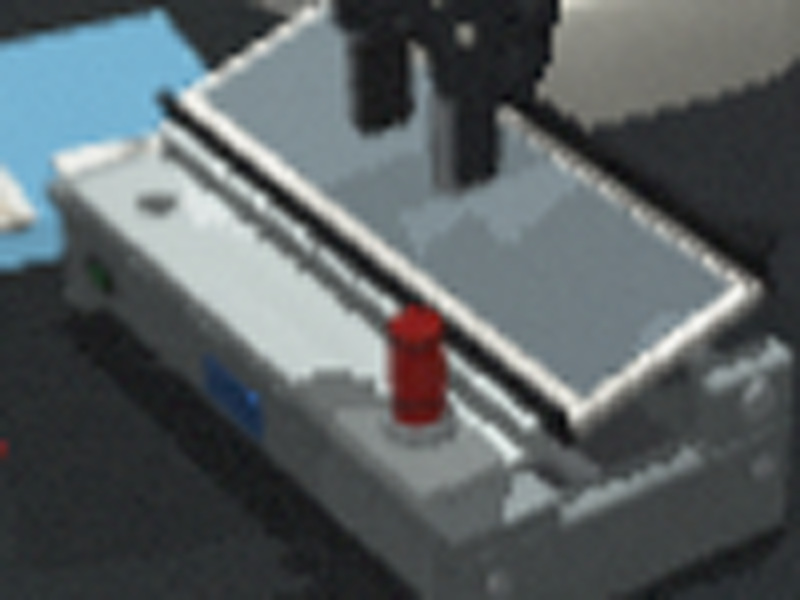

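The drift is home: the collar sits on the flange at (420,425), the handle is upright, and the left hole shows at (158,200). Next I'll fetch the first bolt and measure the left hole again.

Request:
step_arm --plan '[[[-20, 50, 5, 0, 0, 0.03], [-40, 100, 5, 0, 0, 0.06], [-62, 150, 5, 0, 0, 0.077], [-63, 163, 5, 0, 0, 0.077], [-63, 163, 40, 0, 0, 0.077], [-63, 163, 40, 0, 0, 0.077], [-63, 163, 40, 0, 0, 0.077]]]'

```text
time: 9.55
tcp_pos: [0.4704, -0.2095, 0.1506]
eef_rot: [1.0, 0.022, -0.002, -0.002]
wrist_force: [-0.4, -0.1, -0.4]
opening: 0.0441
grip_force: 0.0
```

```bash
python3 - <<'E'
from h import *
st(); rows((.4758,-.2105,.083,2.6))
p,d=arm.read_camera("side"); q,e=arm.read_camera("top"); np.savez("side4.npz",p=p,d=d);np.savez("top4.npz",p=q,d=e)
g=p.mean(2).astype(int); print(g[169:181,190:208]); g=q.mean(2).astype(int); print(g[216:234,189:208])
# drift in top: red
m=(q[...,2]>110)&(q[...,0]<90)&(q[...,1]<90); m[:, :240]=0; m[:,290:]=0
v,u=np.nonzero(m); print("drift top red",u.mean(),v.mean(),len(u),at_z("top",[[u.mean(),v.mean()]],.119-.012))
t=np.linspace(0,2*np.pi,8,endpoint=False)
c=(.4914,.1460)
for n in("side","top"): print(n,np.round(proj(n,[[*c,.073]]),2),np.round(proj(n,[[c[0]+.008*np.cos(a),c[1]+.008*np.sin(a),.073] for a in t]),1).tolist())
E
```

```text
t 9.6 p [ 0.4704 -0.2095  0.1506] yaw 2.56 z [-0.005  0.003 -1.   ] F [-0.4 -0.1 -0.4] op 44.1 g 0.0
[ 5.7  1.5 67.6] [-0.003  0.004 -0.001]
[[235 236 235 225 215 190 187 200 213 215 148  98  91 113 148 175 121  60]
 [226 219 211 194 192 190 196 203 212 213 184 172 121  91 100 143 187 176]
 [192 192 190 190 195 199 200 201 203 203 203 201 180 122  94  92 145 196]
 [188 195 198 201 200 201 200 199 200 202 203 201 199 179 122  91  89 137]
 [192 198 199 200 201 201 199 200 198 195 197 202 202 200 181 123  92  90]
 [164 193 198 199 199 198 196 164 149 143 145 157 193 204 202 180 172 116]
 [114 155 188 199 199 200 193 131  99  96  98 116 186 202 203 202 200 181]
 [ 85 104 151 190 201 201 195 166 144 115 121 167 195 203 204 204 203 200]
 [ 71  80 106 152 191 198 200 194 189 179 182 197 203 202 202 203 203 204]
 [ 63  69  80 107 142 187 200 200 200 200 201 201 202 203 202 202 202 204]
 [ 64  65  69  78  93 140 189 199 199 200 201 201 201 202 202 202 203 202]
 [ 65  63  68  71  78  97 131 172 195 201 200 201 203 202 201 202 200 201]]
[[127 199 229 231 230 230 232 235 236 234 238 239 237 219 
[... 1084 characters left out ...]
4 234 234 233 234 233 234 234 235 234 235 234 234 234 236 235 236
  236]
 [232 234 235 235 235 234 236 236 235 233 232 234 233 230 229 229 230 232
  230]
 [229 228 227 227 227 226 226 227 227 214 190 194 195 173 161 157 159 158
  139]
 [155 137 118 111 112 112  97  87  82  71  69  76  79  86  84  77  63  60
   61]]
drift top red 265.5 219.2941176470588 34 [[ 0.51432893 -0.04317092  0.107     ]]
side [[199.49 175.07]] [[201.8, 174.5], [200.5, 173.8], [198.5, 173.9], [197.2, 174.7], [197.2, 175.7], [198.5, 176.3], [200.5, 176.2], [201.8, 175.4]]
top [[199.31 224.47]] [[199.6, 221.7], [197.5, 222.4], [196.6, 224.3], [197.2, 226.3], [199.1, 227.2], [201.1, 226.5], [202.1, 224.6], [201.4, 222.6]]
```

Request:
step_arm --plan '[[[5, 1, 0, 0, 0, 0], [5, 1, 30, 0, 0, 0], [5, 1, 60, 0, 0, 0], [5, 1, 67, 0, 0, 0], [5, 1, 67, 0, 0, 0], [5, 1, 67, 0, 0, 0]]]'

```text
time: 10.25
tcp_pos: [0.4781, -0.2117, 0.0864]
eef_rot: [1.0, 0.023, 0.001, 0.0]
wrist_force: [0.5, 0.3, 0.5]
opening: 0.0441
grip_force: 0.0
```

```bash
python3 -c "
from h import *
st();rows((.4758,-.2105,.083,2.6))"
```

```text
t 10.2 p [ 0.4781 -0.2117  0.0864] yaw 2.59 z [ 0.001 -0.001 -1.   ] F [0.5 0.3 0.5] op 44.1 g 0.0
[-2.3 -1.3  3.4] [ 0.001 -0.001 -0.   ]
```

Request:
step_arm --plan '[[[-2, -1, 3, 0, 0, 0], [-2, -1, 3, 0, 0, 0], [-2, -1, 3, 0, 0, 0], [-2, -1, 3, 0, 0, 0]]]'

```text
time: 10.65
tcp_pos: [0.4753, -0.2107, 0.0827]
eef_rot: [1.0, 0.022, 0.0, 0.0]
wrist_force: [0.1, -0.4, -0.1]
opening: 0.0442
grip_force: 0.0
```

Request:
step_arm --plan '[[[0, 0, 0, 0, 0, 0], [0, 0, 0, 0, 0, 0], [0, 0, 0, 0, 0, 0], [0, 0, 0, 0, 0, 0], [0, 0, 0, 0, 0, 0], [0, 0, 0, 0, 0, 0], [0, 0, 0, 0, 0, 0]]]' --gripper 10

```text
time: 11.35
tcp_pos: [0.4751, -0.2103, 0.0828]
eef_rot: [1.0, 0.022, 0.0, -0.0]
wrist_force: [-0.6, 1.2, 6.3]
opening: 0.0235
grip_force: 78.1
```

Request:
step_arm --plan '[[[0, 0, -30, 0, 0, 0], [0, 0, -60, 0, 0, 0], [0, 0, -90, 0, 0, 0], [0, 0, -90, 0, 0, 0], [0, 0, -90, 0, 0, 0], [0, 0, -90, 0, 0, 0], [0, 0, -90, 0, 0, 0]]]'

```text
time: 12.05
tcp_pos: [0.4741, -0.21, 0.1709]
eef_rot: [1.0, 0.022, -0.001, -0.001]
wrist_force: [0.4, -0.1, -0.8]
opening: 0.0233
grip_force: 78.7
```

```bash
python3 - <<'E'
from h import *
st(); rows((.4912,.1466,.17,7))
p,d=arm.read_camera("side"); P=arm.state()["tcp_pos"].copy(); np.savez("side5.npz",p=p,d=d)
print(proj("side",[P,P-[0,0,.017],P-[0,0,.03],P-[0,0,.049]]))
cv2.imwrite("pics/s6.png",cv2.resize(p[190:265,200:300],(800,600),interpolation=2))
E
```

```text
t 12.1 p [ 0.4741 -0.21    0.1709] yaw 2.56 z [-0.002  0.002 -1.   ] F [ 0.4 -0.1 -0.8] op 23.3 g 78.7
[  33.1 -355.4    1.4] [-0.002  0.002 -0.077]
[[248.42079781 210.16687532]
 [248.39812028 215.96765083]
 [248.38149865 220.31431778]
 [248.35827787 226.53165828]]
```

View pics/s6.png

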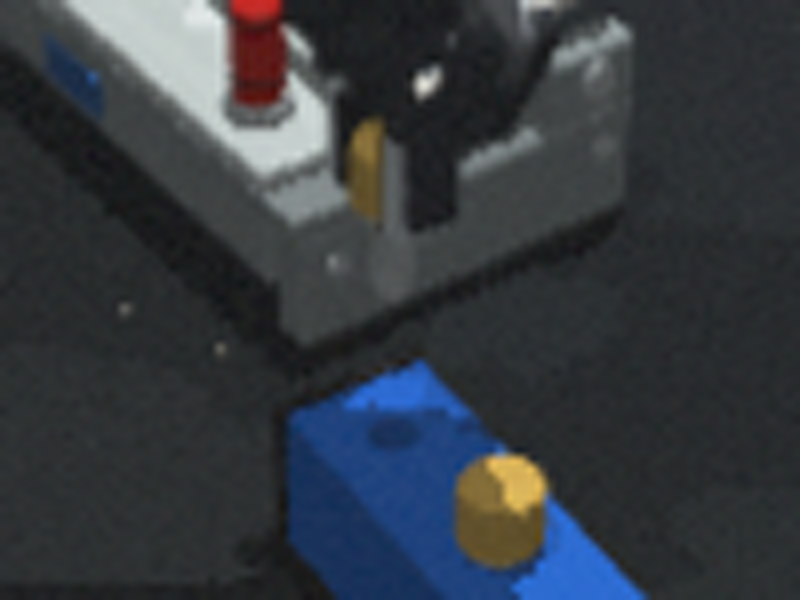

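The bolt is gripped and its nose is at (393,290), about 1 mm further in +x than the TCP axis. I'll carry it, raised, to the left hole.

Request:
step_arm --plan '[[[0, -40, -25, 0, 0, 0], [0, -85, -25, 0, 0, -0.02], [0, -130, -25, 0, 0, -0.04], [5, -175, -25, 0, 0, -0.06], [15, -220, -25, 0, 0, -0.077], [32, -265, -25, 0, 0, -0.077], [32, -310, -25, 0, 0, -0.077], [32, -355, -20, 0, 0, -0.077], [32, -355, 15, 0, 0, -0.077], [32, -355, 20, 0, 0, -0.077], [32, -355, 20, 0, 0, -0.077], [32, -355, 20, 0, 0, -0.077], [32, -355, 20, 0, 0, -0.077], [32, -355, 20, 0, 0, -0.077]]]'

```text
time: 13.5
tcp_pos: [0.492, 0.1449, 0.1534]
eef_rot: [0.998, 0.06, 0.001, -0.0]
wrist_force: [0.2, 0.1, -0.9]
opening: 0.0235
grip_force: 79.0
```

```bash
python3 - <<'E'
from h import *
st(); rows((.4902,.1466,.14,7))
p,d=arm.read_camera("side"); P=arm.state()["tcp_pos"].copy()
print(proj("side",[P-[0,0,.03],P-[0,0,.049],[P[0],P[1],.073]]))
cv2.imwrite("pics/s7.png",cv2.resize(p[145:190,170:230],(800,600),interpolation=2))
E
```

```text
t 13.5 p [0.492  0.1449 0.1534] yaw 6.9 z [ 0.002  0.    -1.   ] F [ 0.2  0.1 -0.9] op 23.5 g 79.0
[-1.6 -1.9 13.4] [-0.    -0.002 -0.002]
[[198.63085126 161.45320847]
 [199.05683837 166.72339741]
 [199.74563402 175.17508125]]
```

View pics/s7.png

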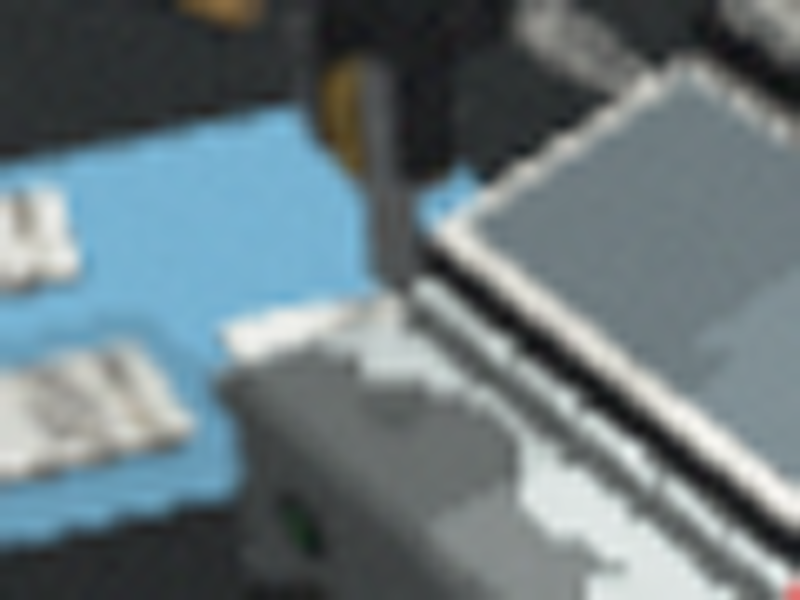

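Request:
step_arm --plan '[[[-2, -2, 10, 0, 0, 0], [-2, -2, 25, 0, 0, 0], [-2, -2, 25, 0, 0, 0], [-2, -2, 25, 0, 0, 0], [-2, -2, 25, 0, 0, 0]]]'

```text
time: 14.05
tcp_pos: [0.4892, 0.1474, 0.1277]
eef_rot: [0.998, 0.061, 0.0, -0.0]
wrist_force: [-0.5, 0.9, -0.8]
opening: 0.0238
grip_force: 79.0
```

```bash
python3 - <<'E'
from h import *
st(); rows((.4902,.1466,.0895,7))
E
```

```text
t 14.1 p [0.4892 0.1474 0.1277] yaw 6.98 z [ 0.001  0.    -1.   ] F [-0.5  0.9 -0.8] op 23.8 g 79.0
[ 0.9  0.9 38.2] [-0.    -0.001 -0.   ]
```

Request:
step_arm --plan '[[[0.5, 0.5, 5, 0, 0, 0], [0.5, 0.5, 10, 0, 0, 0], [0.5, 0.5, 15, 0, 0, 0], [0.5, 0.5, 15, 0, 0, 0], [0.5, 0.5, 15, 0, 0, 0]]]'

```text
time: 14.55
tcp_pos: [0.4893, 0.1468, 0.1121]
eef_rot: [0.998, 0.061, -0.0, -0.0]
wrist_force: [-0.2, 0.4, -0.7]
opening: 0.0236
grip_force: 79.0
```

```bash
python3 - <<'E'
from h import *
st(); rows((.4902,.1466,.0895,7))
E
```

```text
t 14.6 p [0.4893 0.1468 0.1121] yaw 6.98 z [-0.001  0.    -1.   ] F [-0.2  0.4 -0.7] op 23.6 g 79.0
[ 0.9  0.3 22.6] [-0.     0.001 -0.   ]
```

No contact force with the nose 10 mm in, so I'll go on down.

Request:
step_arm --plan '[[[0.3, 0, 6, 0, 0, 0], [0.3, 0, 12, 0, 0, 0], [0.3, 0, 17, 0, 0, 0], [0.3, 0, 21, 0, 0, 0], [0.3, 0, 23, 0, 0, 0], [0.3, 0, 23, 0, 0, 0]]]'

```text
time: 15.15
tcp_pos: [0.4895, 0.1469, 0.0897]
eef_rot: [0.998, 0.061, -0.0, -0.0]
wrist_force: [-2.8, -0.8, 7.4]
opening: 0.0234
grip_force: 80.2
```

```bash
python3 - <<'E'
from h import *
st()
E
```

```text
t 15.2 p [0.4895 0.1469 0.0897] yaw 6.99 z [-0.001 -0.    -1.   ] F [-2.8 -0.8  7.4] op 23.4 g 80.2
```

Request:
step_arm --plan '[[[0, 0, 1, 0, 0, 0], [0, 0, 1, 0, 0, 0]]]'

```text
time: 15.35
tcp_pos: [0.4896, 0.1469, 0.0896]
eef_rot: [0.998, 0.061, -0.0, -0.0]
wrist_force: [-4.8, -0.9, 16.9]
opening: 0.0236
grip_force: 81.2
```

Request:
step_arm --plan '[[[0, 0, 0, 0, 0, 0], [0, 0, 0, 0, 0, 0], [0, 0, 0, 0, 0, 0], [0, 0, 0, 0, 0, 0], [0, 0, -30, 0, 0, 0], [0, 0, -75, 0, 0, 0], [0, 0, -105, 0, 0, 0], [0, 0, -105, 0, 0, 0], [0, 0, -105, 0, 0, 0]]]' --gripper 44

```text
time: 16.25
tcp_pos: [0.4901, 0.1469, 0.1938]
eef_rot: [0.998, 0.061, 0.001, -0.0]
wrist_force: [0.5, -0.9, -0.7]
opening: 0.0439
grip_force: 0.0
```

```bash
python3 - <<'E'
from h import *
st(); rows((.5145,-.0428,.18,7),(.5145,-.0428,.0965,7))
p,d=arm.read_camera("side"); np.savez("side6.npz",p=p,d=d)
p=p.astype(int); m=(p[...,2]>120)&(p[...,0]<110)&(p[...,1]>85); m[:,:180]=0; m[:,225:]=0; m[:155]=0; m[195:]=0
P=mask_pts("side",m,d); print(len(P),np.round(np.percentile(P,[2,50,98],axis=0),4))
E
```

```text
t 16.2 p [0.4901 0.1469 0.1938] yaw 6.98 z [ 0.001  0.    -1.   ] F [ 0.5 -0.9 -0.7] op 43.9 g 0.0
[  1.2 191.3  13.7] [-0.    -0.002 -0.   ]
[  1.  191.3  97.2] [-0.    -0.002 -0.   ]
3 [[0.479  0.147  0.0987]
 [0.4939 0.1491 0.099 ]
 [0.4995 0.1512 0.0995]]
```

The bolt head top is at 0.099, so it's home. Now I'll grip the drift.

Request:
step_arm --plan '[[[0, 45, 0, 0, 0, 0], [0, 90, 0, 0, 0, 0], [1, 135, 0, 0, 0, 0], [1, 180, 0, 0, 0, 0], [1, 191, 5, 0, 0, 0], [1, 191, 40, 0, 0, 0], [1, 191, 75, 0, 0, 0], [1, 191, 97, 0, 0, 0], [1, 191, 97, 0, 0, 0], [1, 191, 97, 0, 0, 0]]]'

```text
time: 17.3
tcp_pos: [0.5129, -0.042, 0.0954]
eef_rot: [0.998, 0.061, -0.001, -0.001]
wrist_force: [1.0, -0.4, -0.2]
opening: 0.0441
grip_force: 0.0
```

Request:
step_arm --plan '[[[0, 0, 0, 0, 0, 0], [0, 0, 0, 0, 0, 0], [0, 0, 0, 0, 0, 0], [0, 0, 0, 0, 0, 0], [0, 0, 0, 0, 0, 0], [0, 0, 0, 0, 0, 0], [0, 0, 0, 0, 0, 0]]]' --gripper 5

```text
time: 18.0
tcp_pos: [0.5148, -0.042, 0.0976]
eef_rot: [0.998, 0.061, 0.001, -0.0]
wrist_force: [-0.0, 4.9, 7.0]
opening: 0.0181
grip_force: 78.0
```

Request:
step_arm --plan '[[[0, 0, -10, 0, 0, 0], [0, 0, -25, 0, 0, 0], [0, 0, -50, 0, 0, 0], [0, 0, -75, 0, 0, 0], [0, 0, -95, 0, 0, 0], [0, 0, -95, 0, 0, 0], [0, 0, -95, 0, 0, 0], [0, 0, -95, 0, 0, 0]]]'

```text
time: 18.8
tcp_pos: [0.513, -0.0426, 0.1903]
eef_rot: [0.998, 0.061, -0.001, -0.0]
wrist_force: [0.1, -0.0, -1.7]
opening: 0.0183
grip_force: 78.4
```

```bash
python3 - <<'E'
from h import *
st(); rows((.4758,-.2105,.19,2.6))
p,d=arm.read_camera("side"); P=arm.state()["tcp_pos"].copy(); p=p.astype(int)
for k in(.045,.055,.065,.075):
    u,v=proj("side",[P-[0,0,k]])[0]; print(round(u,1),int(u)-8,p[int(round(v)),int(u)-8:int(u)+9].mean(1).astype(int).tolist())
E
```

```text
t 18.8 p [ 0.513  -0.0426  0.1903] yaw 6.98 z [-0.002  0.    -1.   ] F [ 0.1 -0.  -1.7] op 18.3 g 78.4
[-57.3 162.2   0.4] [-0.     0.002  0.076]
231.3 223 [61, 33, 40, 79, 162, 177, 100, 82, 82, 82, 81, 117, 120, 121, 122, 121, 120]
231.3 223 [138, 151, 174, 96, 46, 25, 75, 85, 86, 83, 131, 156, 125, 123, 121, 121, 123]
231.4 223 [114, 93, 90, 93, 140, 207, 158, 93, 86, 80, 68, 103, 183, 215, 204, 165, 126]
231.5 223 [201, 205, 202, 181, 109, 89, 89, 89, 84, 98, 94, 63, 31, 36, 55, 141, 186]
```

Request:
step_arm --plan '[[[-15, 45, 0, 0, 0, 0.02], [-30, 90, 0, 0, 0, 0.04], [-45, 130, 0, 0, 0, 0.06], [-57, 162, 0, 0, 0, 0.076], [-57, 162, 0, 0, 0, 0.076], [-57, 162, 20, 0, 0, 0.076], [-57, 162, 20, 0, 0, 0.076], [-57, 162, 20, 0, 0, 0.076], [-57, 162, 20, 0, 0, 0.076]]]'

```text
time: 19.75
tcp_pos: [0.4773, -0.2097, 0.1715]
eef_rot: [1.0, 0.023, -0.0, -0.0]
wrist_force: [0.5, -0.8, -1.4]
opening: 0.0178
grip_force: 78.9
```

```bash
python3 - <<'E'
from h import *
st(); rows((.4758,-.2105,.0906,2.6))
E
```

```text
t 19.8 p [ 0.4773 -0.2097  0.1715] yaw 2.68 z [-0.  0. -1.] F [ 0.5 -0.8 -1.4] op 17.8 g 78.9
[-1.5  0.7 80.9] [-0.     0.     0.001]
```

Request:
step_arm --plan '[[[-1, 1, 15, 0, 0, 0], [-1, 1, 30, 0, 0, 0], [-1, 1, 42, 0, 0, 0], [-1, 1, 52, 0, 0, 0], [-1, 1, 60, 0, 0, 0], [-1, 1, 60, 0, 0, 0], [-1, 1, 60, 0, 0, 0]]]'

```text
time: 20.45
tcp_pos: [0.4764, -0.2102, 0.1107]
eef_rot: [1.0, 0.023, 0.0, -0.001]
wrist_force: [2.3, 4.1, -3.6]
opening: 0.0183
grip_force: 79.1
```

```bash
python3 - <<'E'
from h import *
st(); rows((.4758,-.2105,.0906,2.6))
E
```

```text
t 20.4 p [ 0.4764 -0.2102  0.1107] yaw 2.59 z [ 0.     0.002 -1.   ] F [ 2.3  4.1 -3.6] op 18.3 g 79.1
[-0.6  0.3 20.1] [-0.002 -0.    -0.   ]
```

Request:
step_arm --plan '[[[0.5, -1, 5, 0, 0, 0], [0.5, -1, 10, 0, 0, 0], [0.5, -1, 15, 0, 0, 0], [0.5, -1, 20, 0, 0, 0], [0.5, -1, 22, 0, 0, 0], [0.5, -1, 22, 0, 0, 0]]]'

```text
time: 21.05
tcp_pos: [0.4768, -0.2097, 0.0905]
eef_rot: [1.0, 0.023, 0.0, -0.0]
wrist_force: [-2.0, 8.2, 19.0]
opening: 0.0185
grip_force: 81.8
```

```bash
python3 - <<'E'
from h import *
st()
E
```

```text
t 21.1 p [ 0.4768 -0.2097  0.0905] yaw 2.61 z [ 0.001  0.001 -1.   ] F [-2.   8.2 19. ] op 18.5 g 81.8
```

Request:
step_arm --plan '[[[0, 0, 2, 0, 0, 0], [0, 0, 2, 0, 0, 0]]]'

```text
time: 21.25
tcp_pos: [0.4769, -0.2097, 0.0904]
eef_rot: [1.0, 0.023, 0.001, -0.0]
wrist_force: [-7.2, 11.7, 39.3]
opening: 0.0181
grip_force: 84.1
```

Request:
step_arm --plan '[[[0, 0, 0, 0, 0, 0], [0, 0, 0, 0, 0, 0], [0, 0, 0, 0, 0, 0], [0, 0, 0, 0, 0, 0], [0, 0, -25, 0, 0, 0], [0, 0, -60, 0, 0, 0], [0, 0, -60, 0, 0, 0], [0, 0, -60, 0, 0, 0], [0, 60, -60, 0, 0, 0], [0, 60, -60, 0, 0, 0], [0, 60, -60, 0, 0, 0], [0, 60, -60, 0, 0, 0]]]' --gripper 44

```text
time: 22.45
tcp_pos: [0.4782, -0.2692, 0.146]
eef_rot: [1.0, 0.022, -0.001, -0.001]
wrist_force: [-0.4, -0.2, -0.8]
opening: 0.0439
grip_force: 0.0
```

```bash
python3 - <<'E'
from h import *
st(); rows((.479,-.2703,.083,2.6))
E
```

```text
t 22.4 p [ 0.4782 -0.2692  0.146 ] yaw 2.57 z [-0.002  0.002 -1.   ] F [-0.4 -0.2 -0.8] op 43.9 g 0.0
[ 0.9  1.2 63. ] [-0.002  0.002 -0.001]
```

Request:
step_arm --plan '[[[1, 1, 20, 0, 0, 0], [1, 1, 45, 0, 0, 0], [1, 1, 63, 0, 0, 0], [1, 1, 63, 0, 0, 0], [1, 1, 63, 0, 0, 0]]]'

```text
time: 22.95
tcp_pos: [0.4798, -0.2699, 0.084]
eef_rot: [1.0, 0.023, -0.001, -0.001]
wrist_force: [0.3, -0.1, -1.1]
opening: 0.0438
grip_force: 0.0
```

Request:
step_arm --plan '[[[0, 0, 0, 0, 0, 0], [0, 0, 0, 0, 0, 0], [0, 0, 0, 0, 0, 0], [0, 0, 0, 0, 0, 0], [0, 0, 0, 0, 0, 0], [0, 0, 0, 0, 0, 0], [0, 0, 0, 0, 0, 0]]]' --gripper 10

```text
time: 23.65
tcp_pos: [0.4808, -0.2703, 0.0857]
eef_rot: [1.0, 0.023, 0.001, -0.0]
wrist_force: [0.9, 5.9, 5.8]
opening: 0.0236
grip_force: 78.2
```

Request:
step_arm --plan '[[[0, 0, -30, 0, 0, 0], [0, 0, -60, 0, 0, 0], [0, 0, -100, 0, 0, 0], [0, 0, -110, 0, 0, 0], [0, 0, -110, 0, 0, 0], [0, 0, -110, 0, 0, 0]]]'

```text
time: 24.25
tcp_pos: [0.4798, -0.2709, 0.1938]
eef_rot: [1.0, 0.023, -0.0, -0.0]
wrist_force: [-0.7, -0.5, -0.7]
opening: 0.0235
grip_force: 78.7
```

```bash
python3 - <<'E'
from h import *
st(); rows((.5140,-.0427,.15,7))
p,d=arm.read_camera("side"); P=arm.state()["tcp_pos"].copy(); p=p.astype(int)
for k in(.026,.03,.035,.04):
    u,v=proj("side",[P-[0,0,k]])[0]; print(round(u,1),int(u)-8,p[int(round(v)),int(u)-8:int(u)+9].mean(1).astype(int).tolist())
E
```

```text
t 24.2 p [ 0.4798 -0.2709  0.1938] yaw 2.62 z [-0.001  0.    -1.   ] F [-0.7 -0.5 -0.7] op 23.5 g 78.7
[  44.6 -226.4   43.8] [-0.     0.    -0.076]
263.6 255 [50, 33, 32, 26, 30, 58, 80, 78, 78, 84, 88, 90, 67, 52, 59, 48, 52]
263.6 255 [32, 28, 31, 40, 40, 58, 81, 82, 81, 84, 81, 65, 53, 43, 43, 43, 39]
263.5 255 [37, 40, 38, 45, 42, 56, 80, 82, 84, 82, 81, 59, 48, 42, 44, 40, 40]
263.5 255 [46, 42, 40, 43, 41, 67, 82, 83, 81, 84, 79, 51, 44, 40, 44, 43, 43]
```

Request:
step_arm --plan '[[[8, -45, 0, 0, 0, -0.02], [16, -90, 0, 0, 0, -0.04], [26, -135, 0, 0, 0, -0.06], [36, -180, 0, 0, 0, -0.076], [45.5, -226, 0, 0, 0, -0.076], [45.5, -226, 20, 0, 0, -0.076], [45.5, -226, 50, 0, 0, -0.076], [45.5, -226, 50, 0, 0, -0.076], [45.5, -226, 50, 0, 0, -0.076], [45.5, -226, 50, 0, 0, -0.076], [45.5, -226, 50, 0, 0, -0.076]]]'

```text
time: 25.4
tcp_pos: [0.5162, -0.044, 0.1453]
eef_rot: [0.998, 0.06, 0.001, 0.0]
wrist_force: [0.3, -0.3, -0.1]
opening: 0.0235
grip_force: 79.0
```

```bash
python3 - <<'E'
from h import *
st(); rows((.515,-.0429,.0927,7))
p,d=arm.read_camera("side"); P=arm.state()["tcp_pos"].copy(); p=p.astype(int)
for k in(.03,.035,.04,.046):
    u,v=proj("side",[P-[0,0,k]])[0]; print(round(u,1),int(u)-8,p[int(round(v)),int(u)-8:int(u)+9].mean(1).astype(int).tolist())
E
```

```text
t 25.4 p [ 0.5162 -0.044   0.1453] yaw 6.93 z [ 0.002 -0.    -1.   ] F [ 0.3 -0.3 -0.1] op 23.5 g 79.0
[-1.2 -1.2 52.6] [ 0.    -0.002 -0.001]
232.8 224 [205, 202, 181, 111, 89, 90, 83, 82, 83, 83, 79, 37, 36, 56, 141, 188, 212]
232.8 224 [203, 203, 201, 182, 111, 91, 81, 82, 84, 82, 79, 75, 38, 33, 57, 103, 185]
232.9 224 [200, 202, 203, 206, 203, 201, 121, 86, 83, 81, 77, 170, 177, 108, 50, 27, 33]
232.9 224 [194, 201, 202, 204, 205, 202, 127, 90, 83, 81, 80, 116, 154, 187, 110, 59, 33]
```

Request:
step_arm --plan '[[[-0.8, -1, 8, 0, 0, 0], [-0.8, -1, 16, 0, 0, 0], [-0.8, -1, 24, 0, 0, 0], [-0.8, -1, 30, 0, 0, 0], [-0.8, -1, 30, 0, 0, 0], [-0.8, -1, 30, 0, 0, 0]]]'

```text
time: 26.05
tcp_pos: [0.5146, -0.0423, 0.114]
eef_rot: [0.998, 0.061, -0.0, -0.0]
wrist_force: [1.4, 1.2, -1.8]
opening: 0.0236
grip_force: 78.9
```

```bash
python3 - <<'E'
from h import *
st(); rows((.515,-.0429,.0927,7))
E
```

```text
t 26.1 p [ 0.5146 -0.0423  0.114 ] yaw 6.98 z [-0.  0. -1.] F [ 1.4  1.2 -1.8] op 23.6 g 78.9
[ 0.4  0.7 21.3] [-0.001  0.    -0.   ]
```

Request:
step_arm --plan '[[[0.4, 0, 6, 0, 0, 0], [0.4, 0, 12, 0, 0, 0], [0.4, 0, 17, 0, 0, 0], [0.4, 0, 21, 0, 0, 0], [0.4, 0, 22, 0, 0, 0], [0.4, 0, 22, 0, 0, 0]]]'

```text
time: 26.65
tcp_pos: [0.515, -0.0423, 0.0926]
eef_rot: [0.998, 0.061, 0.0, -0.0]
wrist_force: [-0.4, 2.3, 5.0]
opening: 0.0236
grip_force: 80.0
```

```bash
python3 - <<'E'
from h import *
st()
E
```

```text
t 26.6 p [ 0.515  -0.0423  0.0926] yaw 6.98 z [ 0.  0. -1.] F [-0.4  2.3  5. ] op 23.6 g 80.0
```

Request:
step_arm --plan '[[[0, 0, 1.5, 0, 0, 0], [0, 0, 1.5, 0, 0, 0]]]'

```text
time: 26.85
tcp_pos: [0.5152, -0.0423, 0.0924]
eef_rot: [0.998, 0.061, 0.0, -0.0]
wrist_force: [-3.5, 3.2, 19.5]
opening: 0.0235
grip_force: 81.6
```

Request:
step_arm --plan '[[[0, 0, 0, 0, 0, 0], [0, 0, 0, 0, 0, 0], [0, 0, 0, 0, 0, 0], [0, 0, 0, 0, 0, 0], [0, 0, -30, 0, 0, 0], [0, 0, -75, 0, 0, 0], [0, 0, -120, 0, 0, 0], [0, 0, -120, 0, 0, 0], [0, 0, -120, 0, 0, 0]]]' --gripper 44

```text
time: 27.75
tcp_pos: [0.5156, -0.0427, 0.2118]
eef_rot: [0.998, 0.061, 0.001, 0.0]
wrist_force: [-1.3, 1.1, 1.0]
opening: 0.0442
grip_force: 0.0
```

```bash
cat > m2.py <<'E'
from h import *
st()
p,d=arm.read_camera("side"); q,e=arm.read_camera("top"); np.savez("sideP.npz",p=p,d=d);np.savez("topP.npz",p=q,d=e)
for n,im in(("top",q),("side",p)):
    V,U=np.mgrid[0:384,0:512]; Q=at_z(n,np.c_[U.ravel(),V.ravel()],.0065).reshape(384,512,3)
    i=im.astype(int); roi=(Q[...,0]>.36)&(Q[...,0]<.62)&(Q[...,1]>.21)&(Q[...,1]<.47)
    m=roi&(i[...,2]>135)   # white has red channel, blue pad does not
    m=cv2.morphologyEx(m.astype(np.uint8),cv2.MORPH_CLOSE,np.ones((5,5)))
    k,lab,s,c=cv2.connectedComponentsWithStats(m)
    for j in range(1,k):
        if s[j,4]<50: continue
        r=cv2.minAreaRect((Q[lab==j][:,:2]*1000).astype(np.float32)); print(n,s[j,4],np.round(r[0],1),np.round(r[1],1),round(r[2],1))
cv2.imwrite("pics/p%d.png"%int(arm.state()["time"]*10),np.hstack([cv2.resize(q[150:300,90:290],(400,300),interpolation=2),cv2.resize(p[145:245,150:283],(400,300),interpolation=2)]))
E
python3 m2.py; ls pics
```

```text
t 27.8 p [ 0.5156 -0.0427  0.2118] yaw 6.98 z [ 0.003 -0.001 -1.   ] F [-1.3  1.1  1. ] op 44.2 g 0.0
top 4458 [505.4 324.3] [223.1 241. ] 86.4
side 570 [523.8 271.1] [214.9 143.4] 10.0
side 138 [452.3 397. ] [60.2 68. ] 79.6
p278.png
s1.png
s2.png
s3.png
s4.png
s5.png
s6.png
s7.png
side0.png
t1.png
top0.png
```

View pics/p278.png

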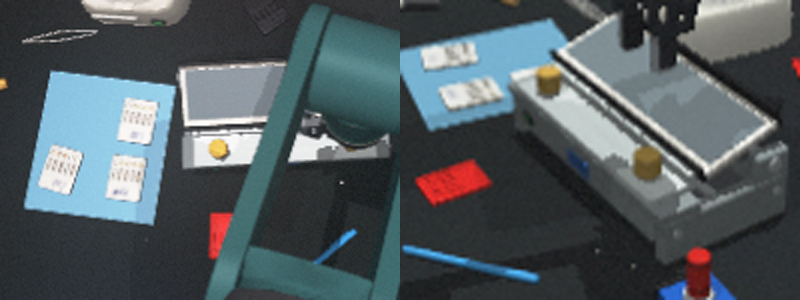

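```bash
cat > m3.py <<'E'
import sys
from h import *
def plates(n,im,pts=False):
    V,U=np.mgrid[0:384,0:512]; Q=at_z(n,np.c_[U.ravel(),V.ravel()],.0065).reshape(384,512,3)
    i=im.astype(int); roi=(Q[...,0]>.37)&(Q[...,0]<.62)&(Q[...,1]>.23)&(Q[...,1]<.46)
    m=roi&((i[...,0]-i[...,2])<45)&(i.min(2)>75)
    m=cv2.morphologyEx(m.astype(np.uint8),cv2.MORPH_OPEN,np.ones((3,3)))
    k,lab,s,c=cv2.connectedComponentsWithStats(m)
    for j in range(1,k):
        if s[j,4]<60 : continue
        pp=(Q[lab==j][:,:2]*1000).astype(np.float32); r=cv2.minAreaRect(pp); print(n,s[j,4],np.round(r[0],1),np.round(r[1],1),round(r[2],1))
if __name__=="__main__":
    for n in("top","side"): plates(n,np.load(n+"P.npz")["p"])
E
python3 m3.py
python3 - <<'E'
from h import *
p=np.load("topP.npz")["p"]; print(p[205,150:175].tolist())
E
```

```text
top 373 [533.6 286.1] [53.6 67.2] 85.8
top 383 [452.4 395.4] [53.4 67.4] 78.2
top 390 [445.9 293.6] [53.2 67.7] 87.1
side 185 [596.8 295.9] [ 42.9 131.4] 0.6
side 141 [451.5 393.8] [61.  68.3] 71.3
side 178 [531.9 272.5] [77.2 85.4] 2.1
side 164 [445.6 291.9] [59.4 67.6] 85.7
[[223, 196, 144], [217, 208, 194], [224, 229, 231], [194, 197, 204], [223, 227, 230], [239, 242, 245], [236, 240, 243], [241, 244, 246], [241, 244, 246], [240, 242, 245], [242, 246, 248], [245, 247, 249], [237, 241, 244], [235, 239, 243], [244, 247, 249], [234, 242, 247], [225, 236, 242], [220, 224, 228], [217, 201, 175], [234, 210, 155], [233, 211, 153], [233, 209, 153], [235, 210, 156], [235, 210, 155], [232, 206, 153]]
```

Both bolts are home, with heads at (548,78) and (648,162), and the drift stands in the block. The plates haven't moved. Next I'll fit the shelf frame, then take the first plate.

```bash
python3 - <<'E'
from h import *
ex=np.array([np.cos(np.radians(7)),np.sin(np.radians(7))]); ey=np.array([-ex[1],ex[0]]); O=np.array([.5576,.0585])
for n in("top0","side4"):
    Z=np.load(n+".npz"); p=Z["p"].astype(int); d=Z["d"]; c=n[:-1]
    g=p.mean(2); m=(g>85)&(g<165)&(p.max(2)-p.min(2)<45)&(d>0); m=cv2.erode(m.astype(np.uint8),np.ones((3,3)))>0
    P=mask_pts(c,m,d); b=np.c_[(P[:,:2]-O)@ex,(P[:,:2]-O)@ey,P[:,2]]
    k=(abs(b[:,1])<.13)&(b[:,0]>-.02)&(b[:,0]<.07)&(b[:,2]>.08)&(b[:,2]<.13); b=b[k]
    A=np.c_[b[:,0],b[:,1],np.ones(len(b))]
    for _ in range(4):
        co=np.linalg.lstsq(A,b[:,2],rcond=None)[0]; r=abs(A@co-b[:,2])<.003; A=A[r]; b=b[r]
    print(n,len(b),co,"x at z=.101:",(.101-co[2])/co[0], "x",np.percentile(b[:,0],[1,99]),"y",np.percentile(b[:,1],[1,99]))
    # pixel extents: panel mask on that plane
rows((.5336,.2861,.12,-4.2))
E
```

```text
top0 1580 [ 0.32173342 -0.00125658  0.09574163] x at z=.101: 0.016343882605026745 x [-0.00826604  0.05116848] y [-0.12516852  0.12705418]
side4 298 [ 0.32166185 -0.00124173  0.09530566] x at z=.101: 0.0177028631031524 x [-0.00785357  0.04862429] y [-0.12617449  0.12429688]
[  59.6 -323.5   89.8] [-0.001  0.002  0.195]
```

Request:
step_arm --plan '[[[10, -45, 0, 0, 0, 0.05], [20, -90, 0, 0, 0, 0.1], [30, -135, 0, 0, 0, 0.15], [40, -180, 0, 0, 0, 0.195], [50, -225, 0, 0, 0, 0.195], [55, -270, 0, 0, 0, 0.195], [60, -315, 10, 0, 0, 0.195], [60, -323, 50, 0, 0, 0.195], [60, -323, 100, 0, 0, 0.195], [60, -323, 140, 0, 0, 0.195], [60, -323, 140, 0, 0, 0.195], [60, -323, 140, 0, 0, 0.195], [60, -323, 140, 0, 0, 0.195], [60, -323, 140, 0, 0, 0.195]]]' --gripper 70 --squeeze 30

```text
time: 29.25
tcp_pos: [0.537, 0.286, 0.0732]
eef_rot: [0.999, -0.037, 0.002, -0.001]
wrist_force: [0.2, -0.1, 0.8]
opening: 0.0698
grip_force: 0.0
```

```bash
python3 - <<'E'
from h import *
st(); rows((.5336,.2861,.018,-4.2))
E
```

```text
t 29.2 p [0.537  0.286  0.0732] yaw -4.21 z [ 0.004  0.002 -1.   ] F [ 0.2 -0.1  0.8] op 69.8 g 0.0
[-3.6  0.2 55.1] [-0.002 -0.004 -0.   ]
```

Request:
step_arm --plan '[[[-2, 0, 20, 0, 0, 0], [-3, 0, 40, 0, 0, 0], [-3, 0, 50, 0, 0, 0], [-3, 0, 56, 0, 0, 0], [-3, 0, 58, 0, 0, 0], [-3, 0, 58, 0, 0, 0], [-3, 0, 58, 0, 0, 0]]]' --gripper 60

```text
time: 29.95
tcp_pos: [0.5329, 0.2859, 0.0136]
eef_rot: [0.999, -0.037, 0.001, -0.0]
wrist_force: [-0.2, 0.2, 1.2]
opening: 0.0597
grip_force: 0.0
```

```bash
python3 - <<'E'
from h import *
st(); rows((.5336,.2861,.014,-4.2))
E
```

```text
t 29.9 p [0.5329 0.2859 0.0136] yaw -4.2 z [ 0.001  0.001 -1.   ] F [-0.2  0.2  1.2] op 59.7 g 0.0
[ 0.7 -0.2 -0.4] [-0.001 -0.001  0.   ]
```

Request:
step_arm --plan '[[[0, 0, 0, 0, 0, 0], [0, 0, 0, 0, 0, 0], [0, 0, 0, 0, 0, 0], [0, 0, 0, 0, 0, 0], [0, 0, 0, 0, 0, 0]]]' --gripper 45

```text
time: 30.45
tcp_pos: [0.5328, 0.2859, 0.0138]
eef_rot: [0.999, -0.037, 0.001, -0.0]
wrist_force: [-1.3, 0.0, 6.6]
opening: 0.051
grip_force: 31.1
```

Request:
step_arm --plan '[[[0, 0, -20, 0, 0, 0], [0, 0, -60, 0, 0, 0], [0, 0, -110, 0, 0, 0], [0, 0, -160, 0, 0, 0], [0, 0, -175, 0, 0, 0], [0, 0, -175, 0, 0, 0], [0, 0, -175, 0, 0, 0]]]'

```text
time: 31.15
tcp_pos: [0.5318, 0.2856, 0.1875]
eef_rot: [0.999, -0.037, -0.0, -0.0]
wrist_force: [0.1, -0.6, -0.6]
opening: 0.0506
grip_force: 31.6
```

```bash
cat >> h.py <<'E'
def shelf(x,y,h,tilt=18,xo=.019):
    "TCP pose at shelf coords (x,y,h above face), tool z = -normal; prints shift/turn from current pose"
    Rb=R.from_euler("z",7,degrees=True); Rs=Rb*R.from_euler("y",-tilt,degrees=True)
    o=np.array([.5576,.0585,0])+Rb.apply([xo,0,.1015]); t=o+R.apply(Rb*R.from_euler("y",-18,degrees=True),[x,y,h])
    g=Rs*R.from_rotvec([np.pi,0,0]); s=arm.state(); r=R.from_quat(s["eef_rot"])
    print("world",np.round(t,4),"shift",np.round(r.inv().apply(t-s["tcp_pos"])*1000,1),"turn",np.round((r.inv()*g).as_rotvec(),3))
E
python3 - <<'E'
from h import *
st(); shelf(-.003,.085,.06); shelf(-.003,.085,.015)
E
```

```text
t 31.1 p [0.5318 0.2856 0.1875] yaw -4.19 z [-0.  0. -1.] F [ 0.1 -0.6 -0.6] op 50.6 g 31.6
world [0.5449 0.1426 0.1576] shift [ 23.5 141.6  29.9] turn [ 0.031  0.313 -0.194]
world [0.5587 0.1443 0.1148] shift [ 37.1 139.   72.7] turn [ 0.031  0.313 -0.194]
```

Request:
step_arm --plan '[[[0, 0, -15, 0.01, 0.1, -0.06], [0, 30, -15, 0.02, 0.2, -0.12], [10, 70, -5, 0.031, 0.313, -0.194], [20, 110, 10, 0.031, 0.313, -0.194], [23.5, 141.6, 25, 0.031, 0.313, -0.194], [23.5, 141.6, 30, 0.031, 0.313, -0.194], [23.5, 141.6, 30, 0.031, 0.313, -0.194], [23.5, 141.6, 30, 0.031, 0.313, -0.194], [23.5, 141.6, 30, 0.031, 0.313, -0.194]]]'

```text
time: 32.05
tcp_pos: [0.5456, 0.1438, 0.1578]
eef_rot: [0.986, 0.061, 0.156, -0.01]
wrist_force: [0.3, 0.8, 0.8]
opening: 0.0507
grip_force: 31.6
```

```bash
python3 - <<'E'
from h import *
st(); shelf(-.003,.085,.0125)
E
```

```text
t 32.0 p [0.5456 0.1438 0.1578] yaw 7.08 z [ 0.307  0.039 -0.951] F [0.3 0.8 0.8] op 50.7 g 31.6
world [0.5594 0.1444 0.1125] shift [-0.9  1.2 47.4] turn [-0.001 -0.     0.001]
```

Now I'll lower along the shelf normal, with the last millimetres guarded.

Request:
step_arm --plan '[[[-0.5, 1, 15, 0, 0, 0], [-0.5, 1, 30, 0, 0, 0], [-0.5, 1, 40, 0, 0, 0], [-0.5, 1, 44, 0, 0, 0], [-0.5, 1, 44, 0, 0, 0], [-0.5, 1, 44, 0, 0, 0]]]'

```text
time: 32.65
tcp_pos: [0.5586, 0.1437, 0.1162]
eef_rot: [0.986, 0.061, 0.156, -0.01]
wrist_force: [0.2, 0.2, -0.2]
opening: 0.0508
grip_force: 31.6
```

Request:
step_arm --plan '[[[0, 0, 2, 0, 0, 0], [0, 0, 3, 0, 0, 0], [0, 0, 3, 0, 0, 0]]]'

```text
time: 32.95
tcp_pos: [0.5595, 0.1435, 0.1131]
eef_rot: [0.986, 0.06, 0.156, -0.01]
wrist_force: [0.9, -0.2, 0.6]
opening: 0.0506
grip_force: 31.6
```

```bash
python3 - <<'E'
from h import *
st(); shelf(-.003,.085,.0125)
E
```

```text
t 33.0 p [0.5595 0.1435 0.1131] yaw 7.01 z [ 0.307  0.038 -0.951] F [ 0.9 -0.2  0.6] op 50.6 g 31.6
world [0.5594 0.1444 0.1125] shift [-0.1 -0.9  0.7] turn [-0. -0.  0.]
```

Request:
step_arm --plan '[[[0, 0, 1, 0, 0, 0], [0, 0, 1.5, 0, 0, 0], [0, 0, 1.5, 0, 0, 0]]]'

```text
time: 33.25
tcp_pos: [0.5598, 0.1435, 0.1115]
eef_rot: [0.986, 0.06, 0.156, -0.01]
wrist_force: [0.4, -0.1, 0.6]
opening: 0.0504
grip_force: 31.6
```

```bash
python3 - <<'E'
from h import *
st()
E
```

```text
t 33.2 p [0.5598 0.1435 0.1115] yaw 7.01 z [ 0.306  0.038 -0.951] F [ 0.4 -0.1  0.6] op 50.4 g 31.6
```

Request:
step_arm --plan '[[[0, 0, 0.8, 0, 0, 0], [0, 0, 1.5, 0, 0, 0], [0, 0, 1.5, 0, 0, 0]]]'

```text
time: 33.55
tcp_pos: [0.5601, 0.1436, 0.1108]
eef_rot: [0.986, 0.06, 0.156, -0.01]
wrist_force: [-3.8, -1.1, 9.3]
opening: 0.0506
grip_force: 32.6
```

```bash
python3 - <<'E'
from h import *
st()
E
```

```text
t 33.5 p [0.5601 0.1436 0.1108] yaw 7.02 z [ 0.307  0.038 -0.951] F [-3.8 -1.1  9.3] op 50.6 g 32.6
```

Touching the shelf (10 N along its normal), so I'll release and back off.

Request:
step_arm --plan '[[[0, 0, -0.5, 0, 0, 0], [0, 0, -0.5, 0, 0, 0], [0, 0, -0.5, 0, 0, 0], [0, 0, -0.5, 0, 0, 0], [0, 0, -30, 0, 0, 0], [0, 0, -70, 0, 0, 0], [0, 0, -100, 0, 0, 0], [0, 0, -100, 0, 0, 0], [0, 0, -100, 0, 0, 0]]]' --gripper 64

```text
time: 34.45
tcp_pos: [0.53, 0.1399, 0.2058]
eef_rot: [0.986, 0.06, 0.157, -0.01]
wrist_force: [0.3, 0.0, 0.4]
opening: 0.0642
grip_force: 0.0
```

```bash
cat > m4.py <<'E'
from h import *
from m3 import plates
st()
p,d=arm.read_camera("side"); q,e=arm.read_camera("top"); np.savez("sideP.npz",p=p,d=d);np.savez("topP.npz",p=q,d=e)
plates("top",q); plates("side",p)
cv2.imwrite("pics/v%d.png"%int(arm.state()["time"]*10),np.hstack([cv2.resize(q[150:300,90:290],(400,300),interpolation=2),cv2.resize(p[145:220,170:270],(400,300),interpolation=2)]))
# white points on the shelf in its frame (side)
Rb=R.from_euler("z",7,degrees=True); o=np.array([.5576,.0585,0])+Rb.apply([.019,0,.1015]); Rs=Rb*R.from_euler("y",-18,degrees=True)
for n,im,dd in(("side",p,d),("top",q,e)):
    V,U=np.mgrid[0:384,0:512]; E_,D_=ray(n,np.c_[U.ravel(),V.ravel()]); nn=Rs.apply([0,0,1]); k=((o+nn*.005-E_)@nn)/(D_@nn); L=Rs.inv().apply(E_+D_*k[:,None]-o).reshape(384,512,3)
    m=(im.min(2)>165)&(abs(L[...,0])<.037)&(abs(L[...,1])<.128)
    m=cv2.morphologyEx(m.astype(np.uint8),cv2.MORPH_CLOSE,np.ones((3,3)))
    c,lab,s,_=cv2.connectedComponentsWithStats(m)
    for j in range(1,c):
        if s[j,4]>40: r=cv2.minAreaRect((L[lab==j][:,:2]*1000).astype(np.float32)); print("shelf",n,s[j,4],np.round(r[0],1),np.round(r[1],1),round(r[2],1))
E
python3 m4.py; python3 -c "
from h import *
rows((.4459,.2936,.12,-2.9))"
```

```text
t 34.5 p [0.53   0.1399 0.2058] yaw 7.01 z [ 0.308  0.038 -0.951] F [0.3 0.  0.4] op 64.2 g 0.0
top 324 [452.7 396.9] [50.3 67.5] 78.4
side 184 [596.8 295.9] [ 42.9 131.4] 0.6
side 141 [451.5 393.8] [61.  68.3] 71.3
side 164 [444.8 291.9] [59.1 69.4] 86.5
side 74 [507.9 264.3] [66.3 33.7] 81.8
shelf side 205 [ 1.8 90.8] [75.  67.5] 3.8
shelf top 221 [11.6 82.5] [51.2 37.2] 86.6
shelf top 98 [-34.4 -48.5] [154.5   5.1] 90.0
[ -86.6 -162.9   60.5] [-0.027 -0.312  0.172]
```

View pics/v345.png

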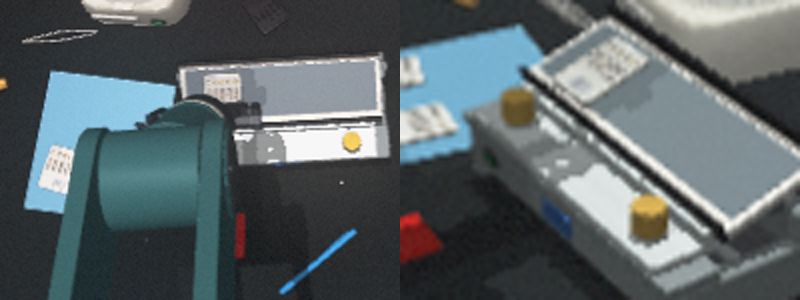

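The first plate lies flat at the left end of the shelf (right crop (600,75)). Next is the plate at (0.446, 0.294).

Request:
step_arm --plan '[[[-25, -45, 0, -0.007, -0.1, 0.05], [-45, -90, 0, -0.015, -0.2, 0.11], [-70, -130, 10, -0.027, -0.312, 0.172], [-86.6, -162.9, 40, -0.027, -0.312, 0.172], [-86.6, -162.9, 60, -0.027, -0.312, 0.172], [-86.6, -162.9, 60, -0.027, -0.312, 0.172], [-86.6, -162.9, 60, -0.027, -0.312, 0.172], [-86.6, -162.9, 60, -0.027, -0.312, 0.172]]]' --gripper 62

```text
time: 35.35
tcp_pos: [0.4469, 0.2933, 0.1219]
eef_rot: [1.0, -0.026, 0.001, -0.0]
wrist_force: [0.6, -0.1, 0.4]
opening: 0.0621
grip_force: 0.0
```

```bash
python3 - <<'E'
from h import *
st(); rows((.4459,.2936,.0135,-2.9))
E
```

```text
t 35.4 p [0.4469 0.2933 0.1219] yaw -2.97 z [ 0.002  0.001 -1.   ] F [ 0.6 -0.1  0.4] op 62.1 g 0.0
[ -1.2  -0.2 108.4] [-0.001 -0.002 -0.001]
```

Request:
step_arm --plan '[[[-0.5, 0, 40, 0, 0, 0], [-0.5, 0, 75, 0, 0, 0], [-0.5, 0, 95, 0, 0, 0], [-0.5, 0, 104, 0, 0, 0], [-0.5, 0, 108, 0, 0, 0], [-0.5, 0, 108, 0, 0, 0], [-0.5, 0, 108, 0, 0, 0], [-0.5, 0, 108, 0, 0, 0]]]'

```text
time: 36.15
tcp_pos: [0.4469, 0.2942, 0.0146]
eef_rot: [1.0, -0.025, 0.002, -0.001]
wrist_force: [0.3, -0.7, -0.2]
opening: 0.0619
grip_force: 0.0
```

Request:
step_arm --plan '[[[0, 0, 0, 0, 0, 0], [0, 0, 0, 0, 0, 0], [0, 0, 0, 0, 0, 0], [0, 0, 0, 0, 0, 0], [0, 0, 0, 0, 0, 0]]]' --gripper 45

```text
time: 36.65
tcp_pos: [0.4467, 0.2941, 0.0146]
eef_rot: [1.0, -0.025, 0.001, -0.001]
wrist_force: [-1.7, 0.1, 7.9]
opening: 0.0507
grip_force: 30.0
```

Request:
step_arm --plan '[[[0, 0, -20, 0, 0, 0], [0, 0, -60, 0, 0, 0], [0, 0, -110, 0, 0, 0], [0, 0, -160, 0, 0, 0], [0, 0, -180, 0, 0, 0], [0, 0, -180, 0, 0, 0], [0, 0, -180, 0, 0, 0]]]'

```text
time: 37.35
tcp_pos: [0.4457, 0.2937, 0.1938]
eef_rot: [1.0, -0.025, 0.001, -0.001]
wrist_force: [-0.6, 0.2, -0.4]
opening: 0.0503
grip_force: 31.6
```

```bash
python3 - <<'E'
from h import *
st(); shelf(-.003,0,.06)
E
```

```text
t 37.4 p [0.4457 0.2937 0.1938] yaw -2.91 z [ 0.002  0.001 -1.   ] F [-0.6  0.2 -0.4] op 50.3 g 31.6
world [0.5552 0.0582 0.1576] shift [121.3 229.6  36.1] turn [ 0.026  0.311 -0.172]
```

Request:
step_arm --plan '[[[20, 40, -15, 0.009, 0.1, -0.06], [40, 80, -15, 0.017, 0.2, -0.12], [60, 120, -15, 0.026, 0.311, -0.172], [85, 160, -10, 0.026, 0.311, -0.172], [105, 200, 0, 0.026, 0.311, -0.172], [121, 229.6, 20, 0.026, 0.311, -0.172], [121, 229.6, 36, 0.026, 0.311, -0.172], [121, 229.6, 36, 0.026, 0.311, -0.172], [121, 229.6, 36, 0.026, 0.311, -0.172], [121, 229.6, 36, 0.026, 0.311, -0.172], [121, 229.6, 36, 0.026, 0.311, -0.172]]]'

```text
time: 38.45
tcp_pos: [0.5551, 0.0591, 0.1581]
eef_rot: [0.986, 0.061, 0.156, -0.009]
wrist_force: [0.6, -0.3, 0.6]
opening: 0.0506
grip_force: 31.7
```

```bash
python3 - <<'E'
from h import *
st(); shelf(-.003,0,.0115)
E
```

```text
t 38.5 p [0.5551 0.0591 0.1581] yaw 7.1 z [ 0.306  0.037 -0.951] F [ 0.6 -0.3  0.6] op 50.6 g 31.7
world [0.5701 0.06   0.1115] shift [-0.2  0.9 48.9] turn [0.    0.    0.002]
```

Request:
step_arm --plan '[[[0, 0.5, 15, 0, 0, 0], [0, 0.5, 30, 0, 0, 0], [0, 0.5, 42, 0, 0, 0], [0, 0.5, 46, 0, 0, 0], [0, 0.5, 48, 0, 0, 0], [0, 0.5, 49, 0, 0, 0], [0, 0.5, 49, 0, 0, 0]]]'

```text
time: 39.15
tcp_pos: [0.5697, 0.0599, 0.1116]
eef_rot: [0.986, 0.061, 0.156, -0.009]
wrist_force: [-2.4, 0.8, 5.1]
opening: 0.0504
grip_force: 32.2
```

```bash
python3 - <<'E'
from h import *
st(); shelf(-.003,0,.0115)
E
```

```text
t 39.1 p [0.5697 0.0599 0.1116] yaw 7.04 z [ 0.306  0.037 -0.951] F [-2.4  0.8  5.1] op 50.4 g 32.2
world [0.5701 0.06   0.1115] shift [ 0.4 -0.1  0.2] turn [0.    0.001 0.001]
```

Contact, so I'll release and go to the last plate.

Request:
step_arm --plan '[[[0, 0, 0, 0, 0, 0], [0, 0, 0, 0, 0, 0], [0, 0, 0, 0, 0, 0], [0, 0, 0, 0, 0, 0], [0, 0, -30, 0, 0, 0], [0, 0, -70, 0, 0, 0], [0, 0, -100, 0, 0, 0], [0, 0, -100, 0, 0, 0], [0, 0, -100, 0, 0, 0]]]' --gripper 64

```text
time: 40.05
tcp_pos: [0.5399, 0.0558, 0.2066]
eef_rot: [0.986, 0.06, 0.156, -0.009]
wrist_force: [0.1, -0.6, -0.6]
opening: 0.0643
grip_force: 0.0
```

```bash
python3 m4.py; python3 -c "
from h import *
rows((.4525,.396,.12,-11.8))"
```

```text
t 40.0 p [0.5399 0.0558 0.2066] yaw 7.02 z [ 0.307  0.037 -0.951] F [ 0.1 -0.6 -0.6] op 64.3 g 0.0
top 393 [424.8 400.1] [53.3 68.9] 78.2
side 185 [596.8 295.9] [ 42.9 131.4] 0.6
side 140 [424.1 399.9] [61.1 64.4] 71.9
side 155 [530.8 269.7] [79.  84.1] 7.2
shelf side 216 [ 0.2 91.4] [73.6 71.1] 0.1
shelf side 228 [ 0.5 -1.6] [74.9 50.9] 3.2
shelf top 294 [ 5.8 82.9] [51.4 48.7] 86.6
shelf top 177 [10.8 -2.8] [51.1 34.4] 86.6
[ -68.2 -348.1   67.2] [-0.051 -0.309  0.326]
```

The last plate has been knocked: it's now at (0.4248, 0.400), seen by both cameras. Retargeting.

```bash
python3 -c "
from h import *
rows((.4248,.400,.12,-11.8))"
```

```text
[ -93.9 -355.5   58.9] [-0.051 -0.309  0.326]
```

Request:
step_arm --plan '[[[-10, -45, -10, 0, 0, 0], [-20, -90, -10, -0.01, -0.08, 0.08], [-30, -135, -10, -0.02, -0.16, 0.16], [-45, -180, 0, -0.035, -0.24, 0.25], [-60, -225, 10, -0.051, -0.309, 0.326], [-75, -270, 20, -0.051, -0.309, 0.326], [-85, -315, 40, -0.051, -0.309, 0.326], [-94, -355.5, 59, -0.051, -0.309, 0.326], [-94, -355.5, 59, -0.051, -0.309, 0.326], [-94, -355.5, 59, -0.051, -0.309, 0.326], [-94, -355.5, 59, -0.051, -0.309, 0.326], [-94, -355.5, 59, -0.051, -0.309, 0.326]]]' --gripper 62

```text
time: 41.35
tcp_pos: [0.426, 0.3988, 0.121]
eef_rot: [0.995, -0.104, 0.001, 0.0]
wrist_force: [0.1, 0.7, 0.1]
opening: 0.0622
grip_force: 0.0
```

```bash
python3 - <<'E'
from h import *
st(); rows((.4248,.400,.014,-11.8))
E
```

```text
t 41.4 p [0.426  0.3988 0.121 ] yaw -11.91 z [ 0.002 -0.    -1.   ] F [0.1 0.7 0.1] op 62.2 g 0.0
[ -1.6  -0.9 107. ] [-0.    -0.002 -0.002]
```

Request:
step_arm --plan '[[[-1, -0.7, 40, 0, 0, 0], [-1, -0.7, 75, 0, 0, 0], [-1, -0.7, 95, 0, 0, 0], [-1, -0.7, 103, 0, 0, 0], [-1, -0.7, 107, 0, 0, 0], [-1, -0.7, 107, 0, 0, 0], [-1, -0.7, 107, 0, 0, 0], [-1, -0.7, 107, 0, 0, 0]]]'

```text
time: 42.15
tcp_pos: [0.4255, 0.4014, 0.0149]
eef_rot: [0.995, -0.103, 0.001, -0.001]
wrist_force: [-0.3, 0.1, -0.5]
opening: 0.062
grip_force: 0.0
```

Request:
step_arm --plan '[[[0, 0, 0, 0, 0, 0], [0, 0, 0, 0, 0, 0], [0, 0, 0, 0, 0, 0], [0, 0, 0, 0, 0, 0], [0, 0, 0, 0, 0, 0]]]' --gripper 45

```text
time: 42.65
tcp_pos: [0.4252, 0.4013, 0.015]
eef_rot: [0.995, -0.103, 0.001, -0.001]
wrist_force: [-0.6, -0.9, 7.1]
opening: 0.0508
grip_force: 30.1
```

Request:
step_arm --plan '[[[0, 0, -20, 0, 0, 0], [0, 0, -60, 0, 0, 0], [0, 0, -110, 0, 0, 0], [0, 0, -160, 0, 0, 0], [0, 0, -180, 0, 0, 0], [0, 0, -180, 0, 0, 0], [0, 0, -180, 0, 0, 0]]]'

```text
time: 43.35
tcp_pos: [0.4243, 0.4008, 0.194]
eef_rot: [0.995, -0.103, 0.001, -0.0]
wrist_force: [-0.1, -0.4, -0.3]
opening: 0.0507
grip_force: 31.5
```

```bash
python3 - <<'E'
from h import *
st(); shelf(-.003,-.085,.06)
E
```

```text
t 43.4 p [0.4243 0.4008 0.194 ] yaw -11.82 z [ 0.002  0.    -1.   ] F [-0.1 -0.4 -0.3] op 50.7 g 31.5
world [ 0.5656 -0.0262  0.1576] shift [225.6 389.   36.5] turn [ 0.051  0.309 -0.326]
```

Request:
step_arm --plan '[[[20, 40, -20, 0.01, 0.06, -0.06], [42, 80, -20, 0.017, 0.12, -0.12], [65, 118, -20, 0.026, 0.18, -0.18], [85, 155, -20, 0.034, 0.24, -0.24], [108, 195, -20, 0.043, 0.28, -0.29], [130, 232, -20, 0.051, 0.309, -0.326], [152, 270, -20, 0.051, 0.309, -0.326], [175, 308, -20, 0.051, 0.309, -0.326], [200, 346, -15, 0.051, 0.309, -0.326], [225, 385, 0, 0.051, 0.309, -0.326], [225.6, 389, 36, 0.051, 0.309, -0.326], [225.6, 389, 36, 0.051, 0.309, -0.326], [225.6, 389, 36, 0.051, 0.309, -0.326], [225.6, 389, 36, 0.051, 0.309, -0.326], [225.6, 389, 36, 0.051, 0.309, -0.326]]]'

```text
time: 44.85
tcp_pos: [0.5661, -0.0252, 0.1592]
eef_rot: [0.986, 0.061, 0.156, -0.009]
wrist_force: [-0.4, -0.1, 0.0]
opening: 0.0503
grip_force: 31.5
```

```bash
python3 - <<'E'
from h import *
st(); shelf(-.003,-.085,.0115)
E
```

```text
t 44.9 p [ 0.5661 -0.0252  0.1592] yaw 7.12 z [ 0.307  0.037 -0.951] F [-0.4 -0.1  0. ] op 50.3 g 31.5
world [ 0.5805 -0.0243  0.1115] shift [-1.1  0.9 49.8] turn [ 0.    -0.     0.002]
```

Request:
step_arm --plan '[[[-0.8, 0.7, 15, 0, 0, 0], [-0.8, 0.7, 30, 0, 0, 0], [-0.8, 0.7, 42, 0, 0, 0], [-0.8, 0.7, 46, 0, 0, 0], [-0.8, 0.7, 48, 0, 0, 0], [-0.8, 0.7, 49, 0, 0, 0], [-0.8, 0.7, 49.5, 0, 0, 0], [-0.8, 0.7, 49.5, 0, 0, 0]]]'

```text
time: 45.65
tcp_pos: [0.5798, -0.0247, 0.1119]
eef_rot: [0.986, 0.061, 0.156, -0.009]
wrist_force: [-5.2, 1.0, 9.9]
opening: 0.0508
grip_force: 32.7
```

```bash
python3 - <<'E'
from h import *
st(); shelf(-.003,-.085,.0115)
E
```

```text
t 45.6 p [ 0.5798 -0.0247  0.1119] yaw 7.04 z [ 0.306  0.037 -0.951] F [-5.2  1.   9.9] op 50.8 g 32.7
world [ 0.5805 -0.0243  0.1115] shift [ 0.5 -0.3  0.5] turn [0.    0.001 0.001]
```

Request:
step_arm --plan '[[[0, 0, 0, 0, 0, 0], [0, 0, 0, 0, 0, 0], [0, 0, 0, 0, 0, 0], [0, 0, 0, 0, 0, 0], [0, 0, -30, 0, 0, 0], [0, 0, -70, 0, 0, 0], [0, 0, -115, 0, 0, 0], [0, 40, -140, 0, 0, 0], [0, 85, -140, 0, 0, 0], [0, 130, -140, 0, 0, 0], [-10, 175, -140, 0, 0, 0], [-10, 220, -140, 0, 0, 0], [-10, 260, -140, 0, 0, 0], [-10, 300, -140, 0, 0, 0], [-10, 340, -140, 0, 0, 0], [-10, 360, -140, 0, 0, 0], [-10, 360, -140, 0, 0, 0]]]' --gripper 64

```text
time: 47.35
tcp_pos: [0.5719, -0.3923, 0.2405]
eef_rot: [0.986, 0.059, 0.156, -0.008]
wrist_force: [0.1, 0.2, 0.0]
opening: 0.064
grip_force: 0.0
```

```bash
python3 m4.py; python3 - <<'E'
from h import *
q=np.load("topP.npz")["p"]; p=np.load("sideP.npz")["p"]
cv2.imwrite("pics/fin.png",np.hstack([cv2.resize(q[180:270,160:280],(400,300),interpolation=2),cv2.resize(p[150:285,180:360],(400,300),interpolation=2)]))
E
```

```text
t 47.4 p [ 0.5719 -0.3923  0.2405] yaw 6.88 z [ 0.306  0.035 -0.951] F [0.1 0.2 0. ] op 64.0 g 0.0
side 185 [596.8 295.9] [ 42.9 131.4] 0.6
side 159 [530.8 269.7] [79.  84.1] 7.2
shelf side 233 [-0.3 91.6] [72.  73.3] 89.1
shelf side 252 [0.  1.4] [62.5 79.1] 83.2
shelf side 294 [  0.1 -91.1] [78.2 60.4] 4.2
shelf top 2122 [ 0.  -0.1] [255.9  73.9] 90.0
```

View pics/fin.png

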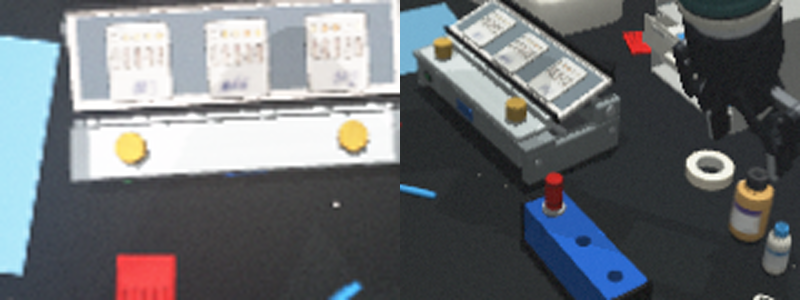

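The final picture shows three plates side by side on the shelf (left crop (140,60), (238,58), (338,52)), both bolts seated, and the drift standing in the block at (553,192). One quick numeric check before handing in.

```bash
python3 - <<'E'
from h import *
Rb=R.from_euler("z",7,degrees=True); o=np.array([.5576,.0585,0])+Rb.apply([.019,0,.1015]); Rs=Rb*R.from_euler("y",-18,degrees=True)
for n in("top","side"):
    Z=np.load(n+"P.npz"); p=Z["p"].astype(int); d=Z["d"]
    P=mask_pts(n,np.ones(d.shape,bool),d); L=Rs.inv().apply(P-o)
    for y in(.085,0,-.085):
        k=(abs(L[:,1]-y)<.022)&(abs(L[:,0]+.003)<.028)&(abs(L[:,2])<.02); A=np.c_[L[k][:,:2],np.ones(k.sum())]
        print(n,y,k.sum(),np.round(np.linalg.lstsq(A,L[k][:,2],rcond=None)[0],3), "panel" ,round(np.median(L[(abs(L[:,1]-.0425)<.008)&(abs(L[:,0])<.03)][:,2]),4))
    y=(p[...,2]>140)&(p[...,0]<110)&(p[...,1]>90)&(p[...,2]-p[...,0]>60); P=mask_pts(n,y,d)
    for c in((.4912,.1466),(.5146,-.043)): q=P[np.linalg.norm(P[:,:2]-c,axis=1)<.02]; print("bolt",n,len(q),np.round(np.percentile(q,[50,90],axis=0),4).tolist())
    r=(p[...,2]>110)&(p[...,0]<90)&(p[...,1]<90); P=mask_pts(n,r,d); q=P[np.linalg.norm(P[:,:2]-(.4768,-.2097),axis=1)<.025]; print("drift",n,len(q),np.round(np.percentile(q,95,axis=0),4) if len(q) else 0)
# plate extents in x on top: brightness profile up the slope at y of each plate
g=np.load("topP.npz")["p"]
for y in(.085,0,-.085):
    print(y,[int(g[int(round(v)),int(round(u))].mean()) for u,v in proj("top",[o+Rs.apply([x/1000,y+.024,.005]) for x in range(-48,50,4)])])
E
```

```text
top 0.085 297 [-0.006 -0.012  0.006] panel 0.0004
top 0 298 [-0.007  0.013  0.005] panel 0.0004
top -0.085 300 [-0.008 -0.003  0.005] panel 0.0004
bolt top 10 [[0.4871, 0.1345, 0.0955], [0.4951, 0.1402, 0.1006]]
bolt top 54 [[0.5109, -0.0435, 0.0998], [0.519, -0.0361, 0.1022]]
drift top 37 [ 0.4829 -0.2019  0.1157]
side 0.085 138 [-0.021  0.002  0.004] panel -0.0001
side 0 162 [0.    0.002 0.004] panel -0.0001
side -0.085 194 [-0.007  0.001  0.004] panel -0.0001
bolt side 20 [[0.4896, 0.1421, 0.099], [0.4964, 0.1485, 0.1004]]
bolt side 31 [[0.5123, -0.044, 0.0989], [0.5206, -0.037, 0.1002]]
drift side 32 [ 0.4825 -0.2027  0.113 ]
0.085 [151, 73, 252, 253, 240, 239, 235, 164, 183, 182, 200, 221, 224, 221, 238, 235, 235, 162, 179, 185, 181, 177, 251, 202, 80]
0 [121, 86, 239, 221, 217, 179, 182, 218, 212, 219, 239, 240, 236, 235, 232, 234, 178, 165, 208, 197, 179, 180, 244, 162, 81]
-0.085 [79, 83, 237, 202, 172, 173, 185, 183, 221, 225, 227, 216, 214, 209, 211, 153, 157, 158, 196, 200, 182, 179, 224, 126, 80]
```

```bash
python3 - <<'E'
from h import *
Rb=R.from_euler("z",7,degrees=True); o=np.array([.5576,.0585,0])+Rb.apply([.019,0,.1015]); Rs=Rb*R.from_euler("y",-18,degrees=True); nn=Rs.apply([0,0,1])
for n in("top","side"):
    arm.read_camera(n)
    for t in("plate_1","reading_shelf"):
        for r in arm.trace(n,t):
            V,U=np.nonzero(r["mask"]); E_,D_=ray(n,np.c_[U,V]); k=((o+nn*.005-E_)@nn)/(D_@nn); L=Rs.inv().apply(E_+D_*k[:,None]-o)*1000
            if np.abs(np.median(L,0))[0]<50 and abs(np.median(L,0)[1])<150: q=cv2.minAreaRect(L[:,:2].astype(np.float32)); print(n,t,round(r["p"],2),np.round(q[0],1),np.round(q[1],1),round(q[2],1))
E
```

```text
top plate_1 0.72 [ -2.7 -84.6] [51.2 63.4] 86.9
top plate_1 0.67 [-2.8 83.5] [51.3 66. ] 86.6
top plate_1 0.64 [-3.7 -0.7] [51.5 67.2] 89.8
top reading_shelf 0.75 [-23.5   1. ] [155.6 288.6] 0.1
side plate_1 0.86 [ -4.3 -88.9] [65.  52.1] 1.7
side plate_1 0.77 [-3.4 80.9] [56.1 68. ] 89.8
side plate_1 0.57 [-6.  -4.1] [54.1 66.7] 88.6
side reading_shelf 0.55 [-26.   -4.7] [311.7 164.2] 89.5
```

The plates sit at x ≈ -3 mm and y ≈ ±85 and 0 on the shelf, flat and straight, so I'm handing in.

```bash
python3 -c "
from plant import arm
print(arm.finish_job())"
```

```text
the job is handed in; nothing more can be done
None
```

The job is handed in (the hand-in call returned no verdict): by the last camera checks, both bolts are fully home, the drift stands in tool-block hole 1, and all three plates lie flat side by side on the shelf with the bystanders left alone.

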